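# Build up a tiered weld-parts stand

### The arm

A 6-joint arm with a two-finger parallel gripper is mounted at the origin on the work surface. World frame = base frame: x ahead of the robot, y to its left, z up, the work surface at z = 0. Lengths are in m, angles in degrees, forces in N, time in s.
With the tool pointing down it reaches from about 0.3 to 0.75 m from the base axis. Payload 8.5 kg.
Tool frame: the origin (TCP) lies at the very end of the fingers, on their centre line; the grasp point (between the pads) lies 19 mm behind it; z points along the fingers, x is the direction in which the jaws open and shut, and the axes are right-handed (so a half turn about z gives the same grasp; the last joint's range is limited). The gripper opens to 88 mm and grips with 3 to 60 N. Pads are 18 mm wide; open, the fingers measure 123 mm over their backs; the gripper's body (75 mm by 187 mm) begins 45 mm behind the grasp point.
Start: joints at [50.919, 21.807, 74.336, -0, 83.858, -12.336], TCP at [0.248, 0.491, 0.213] pointing down, gripper open.
Joint ranges: [-178.18, 178.18], [-50.72, 133.34], [12.68, 142.11], [-81.47, 261.47], [9.98, 163.14], [-165.26, 165.26]. Speed limits (degrees/s): [136.94, 136.94, 180, 180, 180, 180].

### API

Orientations are given as [roll, pitch, yaw] about the fixed x, y, z axes, in that order (R = Rz(yaw) Ry(pitch) Rx(roll)).
In Python, from rig import get_state, eyes, order, finder gives the robot as it stands.
- The arm moves only by the tool drive_tool, never from a script. Its argument "targets" is a list of rows, each an object with "claw": the gripper's target within -1 to 1 (shut at 1, half-way at 0, fully open at -1); "slide": the shift along the tool's x, y, z in mm, a list of three; "rot": the turn, a rotation vector about the tool's x, y, z in rad, a list of three. In form: [{"claw": claw, "slide": [dx, dy, dz], "rot": [wx, wy, wz]}, ...]. A call has exactly 10 rows; each row shifts and turns the pose as measured when the row begins, along the tool's axes as they then stand; what a row does not reach is not made up. A row lasts 1/10 s, in which the tool goes at most 50 mm and 8.59 degrees, less where a joint would pass 70% of its speed; a pose out of reach is approached as far as the arm can. A call is refused whole if a number of a shift passes 50 or a number of a turn 0.15, either way. A call with a gripper value outside its range is refused whole. The fingers move at their own pace and stop on an object; "force" is the grip in N (left out, the last holds). Time passes only in rows, so rows that do not move let the fingers close, or fill a call up. It gives the time, the measured TCP pose, the force and the opening at its end, in the units of the state.
- get_state(): the state, without advancing time (a new reading comes with each control period).
- eyes.camera(name): name is "scene" or "side" or "wrist"; returns a dict with "color" (420x560x3 uint8, blue, green, red), "depth" (420x560 float32, m along the optical axis (not along the pixel's ray), 0 where there is no reading), "mtx" (3x3 intrinsics, pixels), "pose" (4x4, takes a point from camera to world coordinates). Camera axes: x right, y up, looking along -z (the intrinsics and any distortion apply to the point x, -y, -z); pixel columns grow to the right and rows downward; lengths in m; the calibration is good to about 2 mm. A picture is of the moment at which its call begins.
- order.hand_in(): hands the job in, once; it reports no verdict.
Trained networks look in a picture, given as the dict that the camera call returned (one of the last four; its "shot" number tells which), for a name from the list of things; names that differ only in an ending like _2 or _b are one class to them, and where a whole thing is asked for, a point or a joint stands for the part that bears it (a point fixed in the world has none). Each returns a list of dicts, best first, with "score" (0 to 1); they miss things now and then, are a little off and sometimes report something else, mostly with a low value. They report only what shows in the picture. A call takes as long as a camera call.
- finder.spot_in(target, picture): "box" ([left, top, right, bottom] in pixels, round what is visible of it).
- finder.spot_point(target, picture): "uv" ([column, row] in pixels: a listed point, or the origin of a listed thing).
The state is a dict: "t": time; "q": joint angles; "qd": joint speeds; "joint_torque": joint torques, N m; "tcp_pos": TCP position; "tcp_rot": TCP orientation; "wrist_force": force on the tool from outside, world axes, zero at the start; "torque": the same for the moment, N m; "opening": finger opening in m.
Only numpy, scipy, OpenCV 4.12 (cv2) and the standard library are available. Lean on these libraries where they do the work, as an engineer would, in place of code of your own. Each camera call takes 0.05 s, during which the arm holds its last target. There are 200 camera calls.

### The job

Build up the tiered parts stand in this order: lower the blue tray over the four posts until it is fully down on their collars, slip the steel bushing over the grip block in the blue tray's middle, lower the yellow tray over the four thin pins until it lies flat on the steps of the posts, and slip the brass bushing over the yellow tray's grip block. Set every piece down gently rather than letting it drop, and leave the green cup wheel, the red tin and the hammer where they are.

Things in the scene. Friction and masses are not known exactly. Their poses are not given: they have to be found in the camera images.
- base: fixed stand: dark foot plate 190 (x) x 130 (y) x 10 mm, four upright posts at x +-68, y +-42 mm. Each post: collar 33 mm wide, top at height 16; then 20 mm diameter up to a step at 66; then a pin 8 mm diameter, tapered tip at 82. Origin: centre of the underside, on the table; x along the long side, z up. Blue tray's underside ends at height 16 (collars), yellow's at 66 (steps).
- blue_tray_center (a point): loose blue tray, 0.3 to 0.65 kg: plate 180 (x) x 124 (y) x 6 mm, lips 14 mm high at the ends, corner holes of 27 mm diameter at x +-68, y +-42 mm. Lift by the steel block in its middle: 18 x 18 mm, 34 mm high, sides along x and y. This point: in the block, 20 mm above the tray's underside, 14 above the plate's top face. x long side, z up; a half turn does not matter. Fits over the full posts.
- yellow_tray_center (a point): loose yellow tray, 0.3 to 0.65 kg: plate 180 (x) x 124 (y) x 6 mm, lips 14 mm high at the ends, corner holes of 14 mm diameter at x +-68, y +-42 mm. Lift by the steel block in its middle: 18 x 18 mm, 34 mm high, sides along x and y. This point: in the block, 20 mm above the tray's underside, 14 above the plate's top face. x long side, z up; a half turn does not matter. Fits over the pins only.
- steel_bushing_center (a point): loose grey steel bushing, a plain ring standing on its end: outer diameter 54, bore 36, height 30 mm, 0.2 to 0.4 kg. This point is its centre, half-way up; z along its axis. It goes over the grip block of the blue tray and rests on the plate; its centre is then 1 mm above that tray's listed point.
- brass_bushing_center (a point): loose yellow-gold brass bushing, a plain ring standing on its end: outer diameter 54, bore 36, height 30 mm, 0.2 to 0.4 kg. This point is its centre, half-way up; z along its axis. It goes over the grip block of the yellow tray and rests on the plate; its centre is then 1 mm above that tray's listed point.
- cup_wheel_center (a point): bystander: loose green grinding cup wheel, a solid disc 80 mm across, 34 mm high with its dark boss. This point is on its axis 17 mm up. Leave it where it is.
- tin_center (a point): bystander: loose closed red tin, 68 mm across, 50 mm high. This point is its centre. Leave it where it is.
- hammer_grip (a point): bystander: loose hammer with wooden handle, 260 mm long, lying crosswise beyond the row of small things. This point is in its handle. Leave it where it is.

How it is judged:
By the outcome, as a careful person would: the job done as asked, in the order asked, and still so for the second after the job is handed in, with the robot touching nothing.
It also fails if it takes over 128 s, if anything falls off the work surface, if the arm or the gripper's body presses on something with over 40 N, if the wrist force passes 120 N, or if a joint passes its speed limit or range.

## Working session

There is one attempt and no reset: what is moved stays moved. The work goes in short steps, Python scripts to look and compute and a tool call to move; the robot and the scene stay as the last step left them, time stands still between calls to the robot, and variables do not carry over. Pictures are saved under pics/ and viewed, about 12 in all and at most 16, crops included, and the job is handed in when it is done.

Besides the shell and the picture viewer there is one more tool, called after "Call:" as a command line: name --argument value ..., lists and objects as JSON in quotes. drive_tool: Moves the arm, as the interface text tells. Its arguments: {"type":"object","properties":{"targets":{"type":"array","items":{"type":"object","properties":{"claw":{"type":"number"},"slide":{"type":"array","items":{"type":"number"}},"rot":{"type":"array","items":{"type":"number"}}}}},"force":{"type":"number"}},"required":["targets"]}

```bash
mkdir -p pics; ls
cat > h.py <<'E'
import numpy as np, cv2
from rig import get_state, eyes, order, finder
def ray(p,uv):
    d=np.array([*cv2.undistortPoints(np.array([[uv]],float),p['mtx'],None)[0,0],1.]); d=d*[1,-1,-1]
    return p['pose'][:3,3],p['pose'][:3,:3]@d
def at_z(p,uv,z):
    o,d=ray(p,uv); return o+d*(z-o[2])/d[2]
def cloud(p):
    v,u=np.mgrid[:420,:560]; K=p['mtx']; z=p['depth']
    c=np.stack([(u-K[0,2])/K[0,0]*z,-(v-K[1,2])/K[1,1]*z,-z],-1)
    return c@p['pose'][:3,:3].T+p['pose'][:3,3]
E
python3 - <<'E'
from h import *
s=get_state(); print({k:np.round(v,3).tolist() for k,v in s.items()})
N=dict(base=0,blue_tray_center=.02,yellow_tray_center=.02,steel_bushing_center=.015,brass_bushing_center=.015,cup_wheel_center=.017,tin_center=.025,hammer_grip=.015)
P={n:eyes.camera(n) for n in('scene','side','wrist')}
for n,p in P.items():
    print(n,p['mtx'].round(1).tolist(),p['pose'].round(3).tolist(), p.keys())
    cv2.imwrite(f'pics/a_{n}.png',p['color'])
    for k,z in N.items():
        r=finder.spot_point(k,p)
        print(k,[(round(a['score'],2),np.round(a['uv']).tolist(),at_z(p,a['uv'],z).round(3).tolist()) for a in r[:2]])
E
```

```text
pics
{'t': 0.0, 'q': [50.919, 21.843, 74.382, -0.001, 83.857, -12.335], 'qd': [-0.015, 0.061, 0.02, -0.094, 0.063, 0.028], 'joint_torque': [0.0, -43.793, -22.456, 0.071, 0.035, -0.0], 'tcp_pos': [0.247, 0.491, 0.212], 'tcp_rot': [-179.984, 0.081, 63.254], 'wrist_force': [-0.093, 0.91, -0.271], 'torque': [-0.049, -0.006, 0.006], 'opening': 0.088}
scene [[440.2, 0.0, 277.4], [0.0, 440.2, 205.6], [0.0, 0.0, 1.0]] [[0.902, -0.234, 0.363, 0.959], [0.432, 0.533, -0.728, -0.645], [-0.023, 0.813, 0.582, 0.564], [0.0, 0.0, 0.0, 1.0]] dict_keys(['color', 'depth', 'mtx', 'pose', 'shot'])
base [(0.84, [279.0, 150.0], [0.5, 0.295, 0.0])]
blue_tray_center [(0.82, [118.0, 292.0], [0.482, -0.299, 0.02])]
yellow_tray_center [(0.92, [220.0, 199.0], [0.495, 0.007, 0.02]), (0.7, [241.0, 285.0], [0.663, -0.199, 0.02])]
steel_bushing_center [(0.62, [309.0, 208.0], [0.682, 0.06, 0.015])]
brass_bushing_center [(0.74, [286.0, 243.0], [0.683, -0.063, 0.015])]
cup_wheel_center [(0.95, [326.0, 174.0], [0.666, 0.2, 0.017])]
tin_center [(0.61, [241.0, 282.0], [0.663, -0.198, 0.025])]
hammer_grip [(0.6, [352.0, 21
[... 591 characters left out ...]
207, 0.017]), (0.74, [227.0, 162.0], [0.492, 0.249, 0.017])]
tin_center [(0.61, [238.0, 298.0], [0.472, -0.304, 0.025]), (0.59, [324.0, 249.0], [0.665, -0.199, 0.025])]
hammer_grip [(0.73, [335.0, 182.0], [0.772, 0.078, 0.015]), (0.3, [302.0, 192.0], [0.674, 0.045, 0.015])]
wrist [[324.0, 0.0, 280.3], [0.0, 324.0, 215.5], [0.0, 0.0, 1.0]] [[0.449, -0.859, -0.247, 0.184], [0.893, 0.431, 0.126, 0.523], [-0.002, -0.277, 0.961, 0.383], [0.0, 0.0, 0.0, 1.0]] dict_keys(['color', 'depth', 'mtx', 'pose', 'shot'])
base [(0.67, [244.0, 394.0], [0.501, 0.304, 0.0])]
blue_tray_center []
yellow_tray_center []
steel_bushing_center []
brass_bushing_center []
cup_wheel_center []
tin_center []
hammer_grip []
```

View pics/a_scene.png

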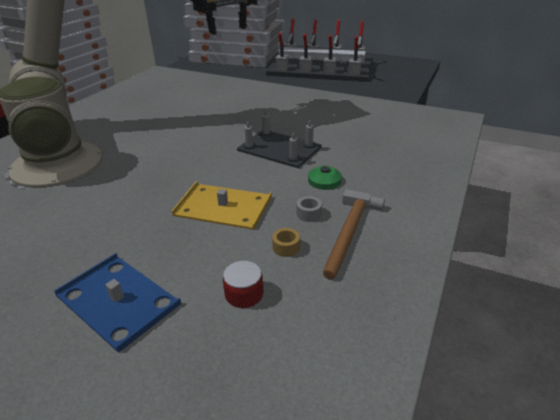

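View pics/a_wrist.png

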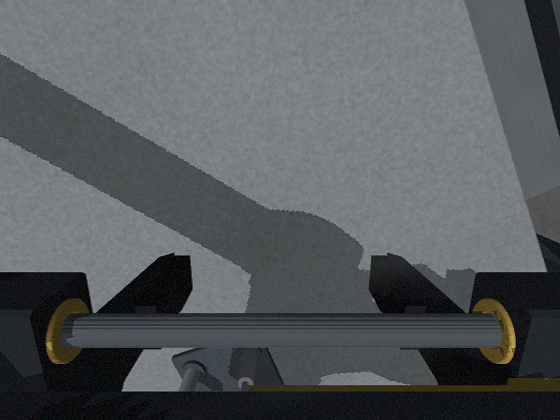

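Run:
```python
from h import *
# colour+depth segmentation for trays and base
for n in('scene','side'):
    p=eyes.camera(n); C=cloud(p); hsv=cv2.cvtColor(p['color'],cv2.COLOR_BGR2HSV); H,S,V=[hsv[...,i].astype(int) for i in range(3)]
    X,Y,Z=C[...,0],C[...,1],C[...,2]; ok=p['depth']>0
    def rect(nm,m):
        q=C[m]
        if len(q)<30: print(n,nm,len(q));return
        r=cv2.minAreaRect(q[:,:2].astype(np.float32)*1000); c=np.median(q,0)
        print(n,nm,len(q),'rect',np.round(r[0],1),np.round(r[1],1),round(r[2],2),'zmed',c[2].round(4))
    for nm,cx,cy in(('blue',.48,-.30),('yellow',.495,.005)):
        near=ok&(np.hypot(X-cx,Y-cy)<.13)
        rect(nm+' all>3mm',near&(Z>.0035)&(Z<.02))
        b=near&(Z>.026)&(np.hypot(X-cx,Y-cy)<.03); rect(nm+' block',b)
        rect(nm+' blocktop',near&(Z>.031)&(np.hypot(X-cx,Y-cy)<.03))
    near=ok&(abs(X-.5)<.13)&(abs(Y-.295)<.13)
    rect('base plate',near&(Z>.006)&(Z<.013))
    for i,(a,b) in enumerate([(x,y) for x in(-68,68) for y in(-42,42)]): pass
    pins=near&(Z>.062)&(Z<.1); 
    lab,st=cv2.connectedComponents(pins.astype(np.uint8))
    for k in range(1,lab):
        m=st==k
        if m.sum()>5: print(' pin',m.sum(),C[m].mean(0).round(4),C[m][:,2].max().round(4))
    for nm,cx,cy in(('steel',.684,.062),('brass',.683,-.063)):
        rect(nm,ok&(np.hypot(X-cx,Y-cy)<.045)&(Z>.027)&(Z<.034))
```

```text
scene blue all>3mm 5643 rect [ 487.2 -277.4] [201.8 230.6] 67.31 zmed 0.0066
scene blue block 163 rect [ 476.3 -301.2] [18.  19.4] 75.99 zmed 0.0385
scene blue blocktop 134 rect [ 476.3 -301.2] [18.  19.5] 76.28 zmed 0.0395
scene yellow all>3mm 2755 rect [497.2  10.7] [188.4 127.8] 8.79 zmed 0.0062
scene yellow block 89 rect [498.4   8.4] [18.7 17.8] 10.26 zmed 0.037
scene yellow blocktop 69 rect [498.4   8.4] [18.2 17.6] 7.71 zmed 0.0389
scene base plate 1291 rect [497.7 297.2] [134.  191.4] 83.9 zmed 0.0096
 pin 35 [0.4355 0.3444 0.0684] 0.0806
 pin 40 [0.4274 0.2612 0.0687] 0.0826
 pin 40 [0.5707 0.33   0.0688] 0.0824
 pin 42 [0.5617 0.2469 0.0684] 0.0808
scene steel 202 rect [681.3  59.1] [50.5 54.3] 21.35 zmed 0.0295
scene brass 261 rect [682.4 -60.8] [52.5 53.8] 45.67 zmed 0.0298
side blue all>3mm 4609 rect [ 480.6 -305.5] [238.9 234.8] 82.35 zmed 0.0071
side blue block 120 rect [ 475.4 -299.9] [18.7 17.6] 76.28 zmed 0.0394
side blue blocktop 100 rect [ 475.3 -300. ] [18.9 16.8] 81.13 zmed 0.0398
side yellow all>3mm 2191 rect [497.2   2.4] [246.9 230.8] 15.48 zmed 0.0072
side yellow block 64 rect [496.5  11.6] [16.5 19.6] 7.51 zmed 0.0382
side yellow blocktop 50 rect [496.5  11.6] [16.5 19.6] 7.51 zmed 0.0395
side base plate 928 rect [520.3 281.3] [169.9 238.3] 83.92 zmed 0.0111
 pin 34 [0.5691 0.3315 0.0697] 0.0842
 pin 31 [0.4341 0.3472 0.0699] 0.0827
 pin 38 [0.5596 0.2484 0.0697] 0.0812
 pin 39 [0.4256 0.2624 0.0694] 0.0856
side steel 133 rect [680.4  58.9] [52.5 54.8] 26.48 zmed 0.0306
side brass 165 rect [681.8 -58.3] [51.6 53.7] 4.36 zmed 0.0306
```

The scene view shows the blue tray at about (117,297), yellow at (222,203), the base at (279,145), steel ring at (308,208), brass at (286,242), tin at (243,283), cup wheel at (325,177) and the hammer beyond them. The wrist view is mostly bare table, with the base only just showing at the bottom (~(230,370)). Network and depth agree. Next I move over the blue tray.

```bash
cat >> h.py <<'E'
def plan(x,y,z,yaw,n,acc=True):
    """rows per-row constant world step for n rows, in tool axes as they turn (tool down)"""
    s=get_state(); p=np.array(s['tcp_pos']); r,pt,y0=s['tcp_rot']
    d=(np.array([x,y,z])-p)*1000; dy=(yaw-y0+180)%360-180
    print('at',p.round(4),np.round([r,pt,y0],2),'F',np.round(s['wrist_force'],1),'op',round(s['opening'],4),'t',round(s['t'],1),'dworld',d.round(1),'dyaw',round(dy,2))
    for i in range(n):
        a=np.radians(y0+dy*i/n); st=d/n
        print([round(st[0]*np.cos(a)+st[1]*np.sin(a),1),round(st[0]*np.sin(a)-st[1]*np.cos(a),1),round(-st[2],1)],round(-np.radians(dy)/n,4))
E
python3 -c "
from h import *
plan(.516,-.311,.22,76,20)"
```

```text
at [0.2475 0.4911 0.2128] [-180.      0.     63.25] F [-0.8  1.   0.3] op 0.088 t 1.4 dworld [ 268.5 -802.1    7.2] dyaw 12.75
[np.float64(-29.8), np.float64(30.0), np.float64(-0.4)] -0.0111
[np.float64(-30.1), np.float64(29.7), np.float64(-0.4)] -0.0111
[np.float64(-30.4), np.float64(29.4), np.float64(-0.4)] -0.0111
[np.float64(-30.8), np.float64(29.0), np.float64(-0.4)] -0.0111
[np.float64(-31.1), np.float64(28.7), np.float64(-0.4)] -0.0111
[np.float64(-31.4), np.float64(28.3), np.float64(-0.4)] -0.0111
[np.float64(-31.7), np.float64(28.0), np.float64(-0.4)] -0.0111
[np.float64(-32.0), np.float64(27.6), np.float64(-0.4)] -0.0111
[np.float64(-32.3), np.float64(27.3), np.float64(-0.4)] -0.0111
[np.float64(-32.6), np.float64(26.9), np.float64(-0.4)] -0.0111
[np.float64(-32.9), np.float64(26.5), np.float64(-0.4)] -0.0111
[np.float64(-33.2), np.float64(26.2), np.float64(-0.4)] -0.0111
[np.float64(-33.5), np.float64(25.8), np.float64(-0.4)] -0.0111
[np.float64(-33.8), np.float64(25.4), np.float64(-0.4)] -0.0111
[np.float64(-34.1), np.float64(25.1), np.float64(-0.4)] -0.0111
[np.float64(-34.3), np.float64(24.7), np.float64(-0.4)] -0.0111
[np.float64(-34.6), np.float64(24.3), np.float64(-0.4)] -0.0111
[np.float64(-34.9), np.float64(23.9), np.float64(-0.4)] -0.0111
[np.float64(-35.2), np.float64(23.5), np.float64(-0.4)] -0.0111
[np.float64(-35.4), np.float64(23.1), np.float64(-0.4)] -0.0111
```

Call:
drive_tool --targets '[{"claw": -1, "slide": [-30, 30, 0], "rot": [0, 0, -0.011]}, {"claw": -1, "slide": [-30, 30, 0], "rot": [0, 0, -0.011]}, {"claw": -1, "slide": [-30, 29, 0], "rot": [0, 0, -0.011]}, {"claw": -1, "slide": [-31, 29, 0], "rot": [0, 0, -0.011]}, {"claw": -1, "slide": [-31, 29, 0], "rot": [0, 0, -0.011]}, {"claw": -1, "slide": [-31, 28, 0], "rot": [0, 0, -0.011]}, {"claw": -1, "slide": [-32, 28, 0], "rot": [0, 0, -0.011]}, {"claw": -1, "slide": [-32, 28, 0], "rot": [0, 0, -0.011]}, {"claw": -1, "slide": [-32, 27, 0], "rot": [0, 0, -0.011]}, {"claw": -1, "slide": [-33, 27, 0], "rot": [0, 0, -0.011]}]'

```text
t: 2.45
tcp_pos: [0.386, 0.08, 0.213]
tcp_rot: [179.8, -0.2, 70.3]
wrist_force: [0.1, -0.2, 1.0]
opening: 0.0882
```

Call:
drive_tool --targets '[{"claw": -1, "slide": [-33, 26, 0], "rot": [0, 0, -0.011]}, {"claw": -1, "slide": [-33, 26, 0], "rot": [0, 0, -0.011]}, {"claw": -1, "slide": [-33, 26, 0], "rot": [0, 0, -0.011]}, {"claw": -1, "slide": [-34, 25, 0], "rot": [0, 0, -0.011]}, {"claw": -1, "slide": [-34, 25, 0], "rot": [0, 0, -0.011]}, {"claw": -1, "slide": [-34, 25, 0], "rot": [0, 0, -0.011]}, {"claw": -1, "slide": [-35, 24, 0], "rot": [0, 0, -0.011]}, {"claw": -1, "slide": [-35, 24, 0], "rot": [0, 0, -0.011]}, {"claw": -1, "slide": [-35, 24, 0], "rot": [0, 0, -0.011]}, {"claw": -1, "slide": [0, 0, 0], "rot": [0, 0, 0]}]'

```text
t: 3.45
tcp_pos: [0.5139, -0.3002, 0.2136]
tcp_rot: [179.5, -0.1, 75.9]
wrist_force: [-0.1, 1.0, 0.6]
opening: 0.0882
```

```bash
sed -i "s/print(\[round(st\[0\]\*/print([float(v) for v in [round(st[0]*/; s/,round(-st\[2\],1)\],round/,round(-st[2],1)]],round/" h.py
python3 - <<'E'
from h import *
p=eyes.camera('wrist'); cv2.imwrite('pics/w1.png',p['color'])
for k,z in(('blue_tray_center',.02),):
    print([(round(a['score'],2),np.round(a['uv']).tolist(),at_z(p,a['uv'],z).round(4).tolist()) for a in finder.spot_point(k,p)[:2]])
C=cloud(p); hsv=cv2.cvtColor(p['color'],cv2.COLOR_BGR2HSV)
m=((hsv[...,0]>95)&(hsv[...,0]<130)&(hsv[...,1]>120)).astype(np.uint8)
n,l,st,_=cv2.connectedComponentsWithStats(m); k=1+st[1:,4].argmax(); m=(l==k)
print(st[k]); q=C[m&(p['depth']>0)]; print('z',np.percentile(q[:,2],[5,50,95]).round(4))
r=cv2.minAreaRect(q[:,:2].astype(np.float32)*1000); print(r)
b=C[(p['depth']>0)&(C[...,2]>.036)&(C[...,2]<.045)&(np.hypot(C[...,0]-.476,C[...,1]+.3)<.03)]
print(len(b),cv2.minAreaRect(b[:,:2].astype(np.float32)*1000) if len(b)>9 else '')
plan(.476,-.301,.1,76,1)
E
```

```text
[(0.57, [273.0, 153.0], [0.4765, -0.2993, 0.02])]
[  213    62   118   169 16236]
z [0.003  0.0044 0.0075]
((478.54833984375, -300.19879150390625), (126.46728515625, 191.23081970214844), 76.1661376953125)
285 ((475.96826171875, -299.4866638183594), (16.98112678527832, 16.8327693939209), 75.91458892822266)
at [ 0.5132 -0.2963  0.2142] [179.58  -0.2   76.  ] F [-0.4  0.7  0.2] op 0.0884 t 3.5 dworld [ -37.2   -4.7 -114.2] dyaw -0.0
[-13.5, -35.0, 114.2] 0.0
```

View pics/w1.png

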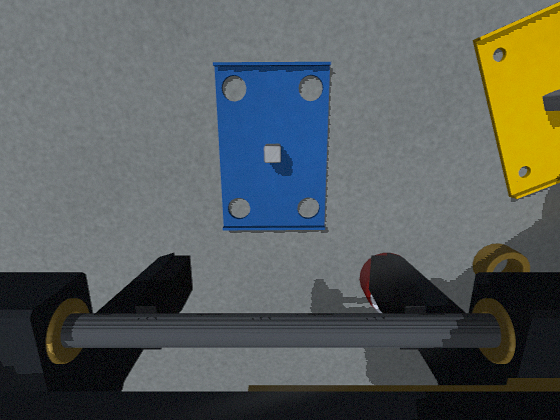

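The wrist view shows the blue tray square to the tool: block at (272,154), holes at (234,89), (311,88), (239,208) and (309,207). All three cameras agree on the block within 2 mm. I now go above it.

Call:
drive_tool --targets '[{"claw": -1, "slide": [-1, -5, 15], "rot": [0, 0, 0]}, {"claw": -1, "slide": [-1, -5, 15], "rot": [0, 0, 0]}, {"claw": -1, "slide": [-1, -5, 15], "rot": [0, 0, 0]}, {"claw": -1, "slide": [-1, -5, 15], "rot": [0, 0, 0]}, {"claw": -1, "slide": [-1, -5, 15], "rot": [0, 0, 0]}, {"claw": -1, "slide": [-1, -5, 15], "rot": [0, 0, 0]}, {"claw": -1, "slide": [-1, -5, 15], "rot": [0, 0, 0]}, {"claw": -1, "slide": [0, 0, 15], "rot": [0, 0, 0]}, {"claw": -1, "slide": [0, 0, 0], "rot": [0, 0, 0]}, {"claw": -1, "slide": [0, 0, 0], "rot": [0, 0, 0]}]'

```text
t: 4.55
tcp_pos: [0.4763, -0.2797, 0.0958]
tcp_rot: [179.3, -0.2, 76.7]
wrist_force: [0.4, 0.5, 0.0]
opening: 0.0878
```

Run:
```python
from h import *
plan(.476,-.300,.06,76,1)
p=eyes.camera('wrist'); 
plan(.476,-.300,.011,76,1)
```

```text
at [ 0.4763 -0.2797  0.0958] [179.33  -0.18  76.69] F [0.4 0.5 0. ] op 0.0878 t 4.5 dworld [ -0.3 -20.3 -35.8] dyaw -0.69
[-19.8, 4.4, 35.8] 0.012
at [ 0.4763 -0.2797  0.0958] [179.33  -0.18  76.69] F [-0.7  0.3 -0.3] op 0.0881 t 4.6 dworld [ -0.3 -20.3 -84.8] dyaw -0.69
[-19.8, 4.4, 84.8] 0.012
```

```bash
cat >> h.py <<'E'
from scipy.spatial.transform import Rotation as Ro
def go(x,y,z,yaw,s=None):
    "total slide (tool axes, mm) and rotvec from the current pose"
    s=s or get_state(); R=Ro.from_euler('xyz',s['tcp_rot'],degrees=True); T=Ro.from_euler('xyz',[180,0,yaw],degrees=True)
    d=R.inv().apply((np.array([x,y,z])-s['tcp_pos'])*1000)
    print('at',np.round(s['tcp_pos'],4),np.round(s['tcp_rot'],2),'F',np.round(s['wrist_force'],1),'T',np.round(s['torque'],2),'op',round(s['opening'],4),'t',round(s['t'],2),'| slide',d.round(1),'rot',(R.inv()*T).as_rotvec().round(4))
E
python3 -c "
from h import *
go(.476,-.300,.06,76)"
```

```text
at [ 0.4763 -0.2797  0.0958] [179.33  -0.18  76.69] F [-0.7  0.3 -0.3] T [0.04 0.03 0.05] op 0.0881 t 4.6 | slide [-19.9   4.   35.8] rot [ 0.0117 -0.0032  0.012 ]
```

Call:
drive_tool --targets '[{"claw": -1, "slide": [-5, 1, 9], "rot": [0.003, -0.001, 0.003]}, {"claw": -1, "slide": [-5, 1, 9], "rot": [0.003, -0.001, 0.003]}, {"claw": -1, "slide": [-5, 1, 9], "rot": [0.003, -0.001, 0.003]}, {"claw": -1, "slide": [-5, 1, 9], "rot": [0.003, -0.001, 0.003]}, {"claw": -1, "slide": [0, 0, 0], "rot": [0, 0, 0]}, {"claw": -1, "slide": [0, 0, 0], "rot": [0, 0, 0]}, {"claw": -1, "slide": [0, 0, 0], "rot": [0, 0, 0]}, {"claw": -1, "slide": [0, 0, 0], "rot": [0, 0, 0]}, {"claw": -1, "slide": [0, 0, 0], "rot": [0, 0, 0]}, {"claw": -1, "slide": [0, 0, 0], "rot": [0, 0, 0]}]'

```text
t: 5.6
tcp_pos: [0.4765, -0.3023, 0.0586]
tcp_rot: [179.9, 0.2, 76.0]
wrist_force: [-0.5, 0.5, -0.8]
opening: 0.0881
```

```bash
python3 -c "
from h import *
go(.476,-.300,.011,76)"
```

```text
at [ 0.4765 -0.3023  0.0586] [1.7991e+02 1.6000e-01 7.5950e+01] F [-0.5  0.5 -0.8] T [0.04 0.01 0.02] op 0.0881 t 5.6 | slide [ 2.2 -1.2 47.6] rot [ 0.0016  0.0028 -0.0008]
```

Call:
drive_tool --targets '[{"claw": -1, "slide": [0.4, 0, 8], "rot": [0, 0, 0]}, {"claw": -1, "slide": [0.4, 0, 8], "rot": [0, 0, 0]}, {"claw": -1, "slide": [0.4, 0, 8], "rot": [0, 0, 0]}, {"claw": -1, "slide": [0.4, 0, 8], "rot": [0, 0, 0]}, {"claw": -1, "slide": [0.4, 0, 7], "rot": [0, 0, 0]}, {"claw": -1, "slide": [0, 0, 4], "rot": [0, 0, 0]}, {"claw": -1, "slide": [0, 0, 0], "rot": [0, 0, 0]}, {"claw": -1, "slide": [0, 0, 0], "rot": [0, 0, 0]}, {"claw": -1, "slide": [0, 0, 0], "rot": [0, 0, 0]}, {"claw": -1, "slide": [0, 0, 0], "rot": [0, 0, 0]}]'

```text
t: 6.6
tcp_pos: [0.4771, -0.3001, 0.0114]
tcp_rot: [179.9, 0.1, 76.0]
wrist_force: [-0.3, 0.3, -0.2]
opening: 0.0879
```

```bash
python3 -c "
from h import *
go(.476,-.300,.012,76)"
```

```text
at [ 0.4771 -0.3001  0.0114] [1.7993e+02 1.4000e-01 7.5970e+01] F [-0.3  0.3 -0.2] T [ 0.04 -0.02 -0.04] op 0.0879 t 6.6 | slide [-0.2 -1.1 -0.6] rot [ 0.0012  0.0025 -0.0006]
```

Call:
drive_tool --targets '[{"claw": 1, "slide": [0, -1, 0], "rot": [0, 0, 0]}, {"claw": 1, "slide": [0, 0, 0], "rot": [0, 0, 0]}, {"claw": 1, "slide": [0, 0, 0], "rot": [0, 0, 0]}, {"claw": 1, "slide": [0, 0, 0], "rot": [0, 0, 0]}, {"claw": 1, "slide": [0, 0, 0], "rot": [0, 0, 0]}, {"claw": 1, "slide": [0, 0, 0], "rot": [0, 0, 0]}, {"claw": 1, "slide": [0, 0, 0], "rot": [0, 0, 0]}, {"claw": 1, "slide": [0, 0, 0], "rot": [0, 0, 0]}, {"claw": 1, "slide": [0, 0, 0], "rot": [0, 0, 0]}, {"claw": 1, "slide": [0, 0, 0], "rot": [0, 0, 0]}]' --force 45

```text
t: 7.6
tcp_pos: [0.4762, -0.2999, 0.0121]
tcp_rot: [179.9, 0.2, 76.0]
wrist_force: [0.0, 0.2, 0.5]
opening: 0.0158
```

```bash
python3 -c "
from h import *
go(.476,-.300,.15,76)"
```

```text
at [ 0.4762 -0.2999  0.0121] [1.7987e+02 1.7000e-01 7.5970e+01] F [0.  0.2 0.5] T [ 0.04  0.03 -0.01] op 0.0158 t 7.6 | slide [-5.000e-01  1.000e-01 -1.379e+02] rot [ 0.0023  0.003  -0.0006]
```

Call:
drive_tool --targets '[{"claw": 1, "slide": [0, 0, -4], "rot": [0, 0, 0]}, {"claw": 1, "slide": [0, 0, -10], "rot": [0, 0, 0]}, {"claw": 1, "slide": [0, 0, -18], "rot": [0, 0, 0]}, {"claw": 1, "slide": [0, 0, -24], "rot": [0, 0, 0]}, {"claw": 1, "slide": [0, 0, -24], "rot": [0, 0, 0]}, {"claw": 1, "slide": [0, 0, -24], "rot": [0, 0, 0]}, {"claw": 1, "slide": [0, 0, -20], "rot": [0, 0, 0]}, {"claw": 1, "slide": [0, 0, -10], "rot": [0, 0, 0]}, {"claw": 1, "slide": [0, 0, 0], "rot": [0, 0, 0]}, {"claw": 1, "slide": [0, 0, 0], "rot": [0, 0, 0]}]'

```text
t: 8.6
tcp_pos: [0.4739, -0.2976, 0.152]
tcp_rot: [-179.7, -0.0, 76.0]
wrist_force: [0.1, -0.1, -4.7]
opening: 0.0156
```

Run:
```python
from h import *
go(.476,-.300,.15,76)
p=eyes.camera('wrist'); cv2.imwrite('pics/w2.png',p['color'])
plan(.46,.20,.15,83.9,20)
```

```text
at [ 0.4739 -0.2976  0.152 ] [-1.7973e+02 -4.0000e-02  7.5970e+01] F [ 0.1 -0.1 -4.7] T [ 0.02 -0.04 -0.02] op 0.0156 t 8.6 | slide [-1.8  2.7  2. ] rot [-0.0047 -0.0007 -0.0006]
at [ 0.4739 -0.2975  0.1518] [-1.7971e+02 -5.0000e-02  7.5970e+01] F [ 0.4 -0.5 -4.4] op 0.0159 t 8.7 dworld [-13.9 497.5  -1.8] dyaw 7.93
[24.0, -6.7, 0.1] -0.0069
[24.0, -6.5, 0.1] -0.0069
[24.1, -6.4, 0.1] -0.0069
[24.1, -6.2, 0.1] -0.0069
[24.1, -6.0, 0.1] -0.0069
[24.2, -5.9, 0.1] -0.0069
[24.2, -5.7, 0.1] -0.0069
[24.3, -5.5, 0.1] -0.0069
[24.3, -5.4, 0.1] -0.0069
[24.3, -5.2, 0.1] -0.0069
[24.4, -5.0, 0.1] -0.0069
[24.4, -4.9, 0.1] -0.0069
[24.4, -4.7, 0.1] -0.0069
[24.5, -4.5, 0.1] -0.0069
[24.5, -4.4, 0.1] -0.0069
[24.5, -4.2, 0.1] -0.0069
[24.6, -4.0, 0.1] -0.0069
[24.6, -3.8, 0.1] -0.0069
[24.6, -3.7, 0.1] -0.0069
[24.6, -3.5, 0.1] -0.0069
```

View pics/w2.png

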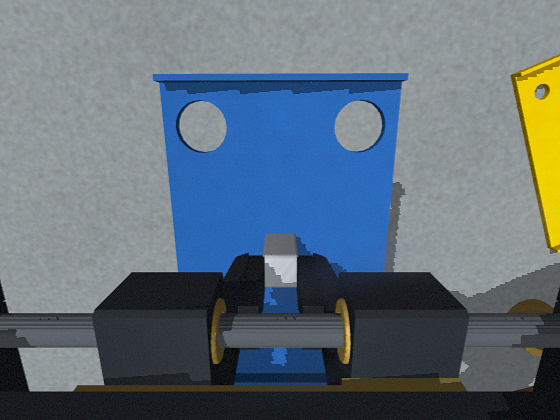

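The tray is held level; its two far holes are at (202,126) and (359,126), usable for lining up with the posts. I carry it to the base.

Call:
drive_tool --targets '[{"claw": 1, "slide": [8, 0, 0], "rot": [0, 0, -0.004]}, {"claw": 1, "slide": [16, -3, 0], "rot": [0, 0, -0.007]}, {"claw": 1, "slide": [24, -4, 0], "rot": [0, 0, -0.007]}, {"claw": 1, "slide": [28, -4, 0], "rot": [0, 0, -0.007]}, {"claw": 1, "slide": [28, -4, 0], "rot": [0, 0, -0.007]}, {"claw": 1, "slide": [28, -4, 0], "rot": [0, 0, -0.007]}, {"claw": 1, "slide": [28, -4, 0], "rot": [0, 0, -0.007]}, {"claw": 1, "slide": [28, -4, 0], "rot": [0, 0, -0.007]}, {"claw": 1, "slide": [28, -4, 0], "rot": [0, 0, -0.007]}, {"claw": 1, "slide": [28, -4, 0], "rot": [0, 0, -0.007]}]'

```text
t: 9.65
tcp_pos: [0.4864, -0.0336, 0.147]
tcp_rot: [-179.0, -0.5, 80.1]
wrist_force: [0.9, 0.2, -3.8]
opening: 0.0157
```

Call:
drive_tool --targets '[{"claw": 1, "slide": [28, -4, 0], "rot": [0, 0, -0.007]}, {"claw": 1, "slide": [28, -4, 0], "rot": [0, 0, -0.007]}, {"claw": 1, "slide": [28, -4, 0], "rot": [0, 0, -0.007]}, {"claw": 1, "slide": [28, -4, 0], "rot": [0, 0, -0.007]}, {"claw": 1, "slide": [28, -4, 0], "rot": [0, 0, -0.007]}, {"claw": 1, "slide": [28, 0, 0], "rot": [0, 0, -0.007]}, {"claw": 1, "slide": [28, 0, 0], "rot": [0, 0, -0.007]}, {"claw": 1, "slide": [20, 0, 0], "rot": [0, 0, -0.007]}, {"claw": 1, "slide": [10, 0, 0], "rot": [0, 0, -0.007]}, {"claw": 1, "slide": [0, 0, 0], "rot": [0, 0, 0]}]'

```text
t: 10.65
tcp_pos: [0.4873, 0.2154, 0.1454]
tcp_rot: [-178.4, -0.6, 84.6]
wrist_force: [-0.1, 0.2, -4.2]
opening: 0.0157
```

Run:
```python
from h import *
go(.498,.2965,.15,83.9)
```

```text
at [0.4873 0.2154 0.1454] [-178.4    -0.58   84.64] F [-0.1  0.2 -4.2] T [-0.06 -0.04  0.03] op 0.0157 t 10.65 | slide [81.8  2.9 -3.8] rot [-0.028  -0.0099  0.013 ]
```

Call:
drive_tool --targets '[{"claw": 1, "slide": [10, 0, 0], "rot": [-0.005, -0.002, 0.002]}, {"claw": 1, "slide": [14, 1, -1], "rot": [-0.005, -0.002, 0.002]}, {"claw": 1, "slide": [14, 1, -1], "rot": [-0.005, -0.002, 0.002]}, {"claw": 1, "slide": [14, 1, -1], "rot": [-0.005, -0.002, 0.002]}, {"claw": 1, "slide": [14, 0, -1], "rot": [-0.005, -0.002, 0.002]}, {"claw": 1, "slide": [10, 0, 0], "rot": [-0.003, 0, 0.002]}, {"claw": 1, "slide": [5, 0, 0], "rot": [0, 0, 0]}, {"claw": 1, "slide": [0, 0, 0], "rot": [0, 0, 0]}, {"claw": 1, "slide": [0, 0, 0], "rot": [0, 0, 0]}, {"claw": 1, "slide": [0, 0, 0], "rot": [0, 0, 0]}]'

```text
t: 11.65
tcp_pos: [0.4989, 0.2987, 0.1494]
tcp_rot: [180.0, 0.1, 83.6]
wrist_force: [-1.1, -0.1, -5.0]
opening: 0.0155
```

Run:
```python
from h import *
go(.498,.2965,.15,83.9)
P=[eyes.camera(n)['color'] for n in('scene','wrist')]
cv2.imwrite('pics/s3.png',cv2.resize(P[0][60:200,180:400],None,fx=3.6,fy=3.6)[:504]);cv2.imwrite('pics/w3.png',P[1])
```

```text
at [0.4989 0.2987 0.1494] [1.7996e+02 1.2000e-01 8.3560e+01] F [-1.1 -0.1 -5. ] T [ 0.04 -0.04 -0.01] op 0.0155 t 11.65 | slide [-2.3 -0.6 -0.6] rot [ 0.0006  0.0021 -0.0059]
```

View pics/w3.png

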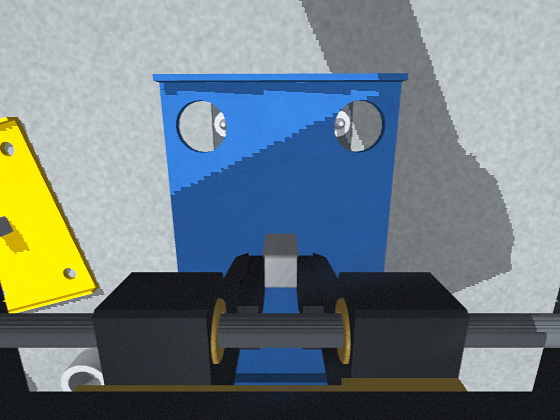

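Wrist view: hole rims at (202,126) and (359,126) with pins showing through them at about (224,124) and (341,124); symmetric, so lateral alignment looks good. I check numerically.

Run:
```python
from h import *
p=eyes.camera('wrist'); cv2.imwrite('pics/crop3.png',cv2.resize(p['color'][95:160,165:395],None,fx=3.4,fy=3.4,interpolation=cv2.INTER_CUBIC))
hsv=cv2.cvtColor(p['color'],cv2.COLOR_BGR2HSV); notblue=(~((hsv[...,0]>95)&(hsv[...,0]<130)&(hsv[...,1]>120))).astype(np.uint8)
notblue[:85]=0;notblue[200:]=0
n,l,st,ce=cv2.connectedComponentsWithStats(notblue)
H=[]
for k in range(1,n):
    if 500<st[k,4]<5000 and 150<st[k,0]+st[k,2]/2<400 and st[k,2]<80:
        cs,_=cv2.findContours((l==k).astype(np.uint8),0,2); c,r=cv2.minEnclosingCircle(cs[0]); print(st[k],ce[k],c,r); H.append(ce[k])
z=get_state()['tcp_pos'][2]-.006
W=[at_z(p,h,z-.003) for h in H]; print('holes',np.round(W,4)); W=np.array(W); d=(W[1]-W[0])*1000; print('dist',np.hypot(*d[:2]),'mid',W.mean(0).round(4),'ang',np.degrees(np.arctan2(d[1],d[0])))
Q=np.array([at_z(p,u,.082) for u in((224,124),(341,124))]); d=(Q[1]-Q[0])*1000; print('pins',Q.round(4),np.hypot(*d[:2]),'mid',Q.mean(0).round(4),np.degrees(np.arctan2(d[1],d[0])))
C=cloud(p); print('depth z around pins',C[120:129,220:229,2].max(),C[120:129,337:346,2].max(), 'tray z',np.nanmedian(C[200,220:260,2]))
```

```text
[ 178  101   49   51 1912] [202.19142259 125.96182008] (202.5, 126.0) 25.831281661987305
[ 334  100   48   52 1911] [357.79539508 125.62114076] (357.8793029785156, 125.77586364746094) 25.80031394958496
holes [[0.4258 0.2648 0.1405]
 [0.4348 0.3472 0.1405]]
dist 82.89219833738903 mid [0.4303 0.306  0.1405] ang 83.73510394280223
pins [[0.4254 0.2666 0.082 ]
 [0.4346 0.3486 0.082 ]] 82.54720389652788 mid [0.43   0.3076 0.082 ] 83.61339983065766
depth z around pins 0.14331395181691137 0.3195426130976949 tray z 0.141748484696625
```

View pics/crop3.png

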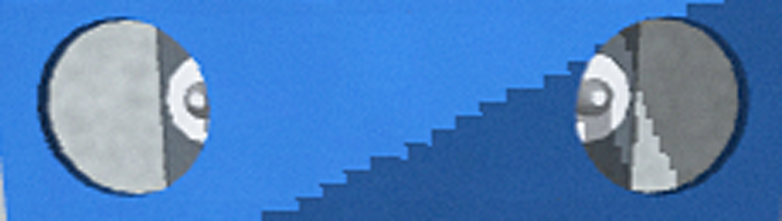

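Call:
drive_tool --targets '[{"claw": 1, "slide": [0.5, 0, 5], "rot": [0, 0, 0]}, {"claw": 1, "slide": [0.5, 0, 7], "rot": [0, 0, 0]}, {"claw": 1, "slide": [0.4, 0, 8], "rot": [0, 0, 0]}, {"claw": 1, "slide": [0, 0, 8], "rot": [0, 0, 0]}, {"claw": 1, "slide": [0, 0, 8], "rot": [0, 0, 0]}, {"claw": 1, "slide": [0, 0, 7], "rot": [0, 0, 0]}, {"claw": 1, "slide": [0, 0, 4], "rot": [0, 0, 0]}, {"claw": 1, "slide": [0, 0, 0], "rot": [0, 0, 0]}, {"claw": 1, "slide": [0, 0, 0], "rot": [0, 0, 0]}, {"claw": 1, "slide": [0, 0, 0], "rot": [0, 0, 0]}]'

```text
t: 12.8
tcp_pos: [0.4989, 0.2995, 0.0974]
tcp_rot: [-180.0, 0.2, 83.5]
wrist_force: [0.1, -0.9, -4.3]
opening: 0.0156
```

Run:
```python
from h import *
go(.4978,.3003,.028,83.6)
p=eyes.camera('wrist'); cv2.imwrite('pics/crop4.png',cv2.resize(p['color'][95:160,165:395],None,fx=3.4,fy=3.4,interpolation=cv2.INTER_CUBIC))
```

```text
at [0.4989 0.2995 0.0974] [-1.7996e+02  1.5000e-01  8.3520e+01] F [ 0.1 -0.9 -4.3] T [0.06 0.08 0.03] op 0.0156 t 12.8 | slide [ 0.8 -1.1 69.4] rot [-0.0007  0.0027 -0.0014]
```

View pics/crop4.png

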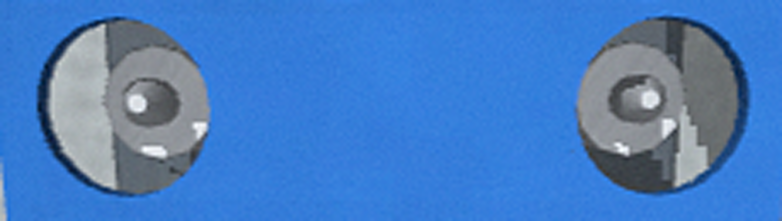

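Pins sit inside both holes, symmetric about the middle and about 1 mm toward the top of the picture. I correct that and lower.

Call:
drive_tool --targets '[{"claw": 1, "slide": [0.2, -0.5, 3], "rot": [0, 0.001, 0]}, {"claw": 1, "slide": [0.2, -0.5, 4], "rot": [0, 0.001, 0]}, {"claw": 1, "slide": [0, 0, 6], "rot": [0, 0, 0]}, {"claw": 1, "slide": [0, 0, 6], "rot": [0, 0, 0]}, {"claw": 1, "slide": [0, 0, 6], "rot": [0, 0, 0]}, {"claw": 1, "slide": [0, 0, 6], "rot": [0, 0, 0]}, {"claw": 1, "slide": [0, 0, 6], "rot": [0, 0, 0]}, {"claw": 1, "slide": [0, 0, 4], "rot": [0, 0, 0]}, {"claw": 1, "slide": [0, 0, 0], "rot": [0, 0, 0]}, {"claw": 1, "slide": [0, 0, 0], "rot": [0, 0, 0]}]'

```text
t: 13.85
tcp_pos: [0.4979, 0.3001, 0.0527]
tcp_rot: [-180.0, 0.0, 83.5]
wrist_force: [-0.0, -0.3, -3.8]
opening: 0.016
```

Run:
```python
from h import *
go(.4978,.3003,.028,83.6)
```

```text
at [0.4979 0.3001 0.0527] [-1.7997e+02  3.0000e-02  8.3520e+01] F [-0.  -0.3 -3.8] T [ 0.03 -0.04  0.03] op 0.016 t 13.85 | slide [ 0.2 -0.2 24.7] rot [-0.0004  0.0005 -0.0014]
```

Call:
drive_tool --targets '[{"claw": 1, "slide": [0, 0, 4], "rot": [0, 0, 0]}, {"claw": 1, "slide": [0, 0, 4], "rot": [0, 0, 0]}, {"claw": 1, "slide": [0, 0, 4], "rot": [0, 0, 0]}, {"claw": 1, "slide": [0, 0, 4], "rot": [0, 0, 0]}, {"claw": 1, "slide": [0, 0, 3], "rot": [0, 0, 0]}, {"claw": 1, "slide": [0, 0, 2], "rot": [0, 0, 0]}, {"claw": 1, "slide": [0, 0, 1], "rot": [0, 0, 0]}, {"claw": 1, "slide": [0, 0, 1], "rot": [0, 0, 0]}, {"claw": 1, "slide": [0, 0, 0.5], "rot": [0, 0, 0]}, {"claw": 1, "slide": [0, 0, 0], "rot": [0, 0, 0]}]'

```text
t: 14.85
tcp_pos: [0.4985, 0.3003, 0.0282]
tcp_rot: [179.9, -0.0, 83.5]
wrist_force: [0.8, 0.2, -3.3]
opening: 0.0156
```

Run:
```python
from h import *
go(.4978,.3003,.028,83.6)
```

```text
at [0.4985 0.3003 0.0282] [ 1.7993e+02 -2.0000e-02  8.3520e+01] F [ 0.8  0.2 -3.3] T [-0.01 -0.02 -0.  ] op 0.0156 t 14.85 | slide [-0.  -0.7  0.2] rot [ 0.0013 -0.0003 -0.0014]
```

Just touching; a few small steps until the force shows contact.

Call:
drive_tool --targets '[{"claw": 1, "slide": [0, 0, 0.5], "rot": [0, 0, 0]}, {"claw": 1, "slide": [0, 0, 0.5], "rot": [0, 0, 0]}, {"claw": 1, "slide": [0, 0, 0.4], "rot": [0, 0, 0]}, {"claw": 1, "slide": [0, 0, 0], "rot": [0, 0, 0]}, {"claw": 1, "slide": [0, 0, 0], "rot": [0, 0, 0]}, {"claw": 1, "slide": [0, 0, 0], "rot": [0, 0, 0]}, {"claw": 1, "slide": [0, 0, 0], "rot": [0, 0, 0]}, {"claw": 1, "slide": [0, 0, 0], "rot": [0, 0, 0]}, {"claw": 1, "slide": [0, 0, 0], "rot": [0, 0, 0]}, {"claw": 1, "slide": [0, 0, 0], "rot": [0, 0, 0]}]'

```text
t: 15.85
tcp_pos: [0.4985, 0.3003, 0.0281]
tcp_rot: [179.9, -0.0, 83.5]
wrist_force: [-1.9, -1.5, 1.0]
opening: 0.0156
```

Run:
```python
from h import *
go(.4978,.3003,.028,83.6)
```

```text
at [0.4985 0.3003 0.0281] [ 1.7987e+02 -4.0000e-02  8.3530e+01] F [-1.9 -1.5  1. ] T [-0.1   0.28 -0.01] op 0.0156 t 15.85 | slide [-0.1 -0.7  0.1] rot [ 0.0023 -0.0007 -0.0012]
```

Call:
drive_tool --targets '[{"claw": -1, "slide": [0, 0, 0], "rot": [0, 0, 0]}, {"claw": -1, "slide": [0, 0, 0], "rot": [0, 0, 0]}, {"claw": -1, "slide": [0, 0, 0], "rot": [0, 0, 0]}, {"claw": -1, "slide": [0, 0, 0], "rot": [0, 0, 0]}, {"claw": -1, "slide": [0, 0, 0], "rot": [0, 0, 0]}, {"claw": -1, "slide": [0, 0, 0], "rot": [0, 0, 0]}, {"claw": -1, "slide": [0, 0, 0], "rot": [0, 0, 0]}, {"claw": -1, "slide": [0, 0, -3], "rot": [0, 0, 0]}, {"claw": -1, "slide": [0, 0, -10], "rot": [0, 0, 0]}, {"claw": -1, "slide": [0, 0, -20], "rot": [0, 0, 0]}]'

```text
t: 16.85
tcp_pos: [0.4986, 0.3003, 0.0609]
tcp_rot: [179.9, -0.0, 83.5]
wrist_force: [0.0, 0.3, -0.6]
opening: 0.088
```

Call:
drive_tool --targets '[{"claw": -1, "slide": [0, 0, -25], "rot": [0, 0, 0]}, {"claw": -1, "slide": [0, 0, -30], "rot": [0, 0, 0]}, {"claw": -1, "slide": [0, 0, -35], "rot": [0, 0, 0]}, {"claw": -1, "slide": [0, 0, -35], "rot": [0, 0, 0]}, {"claw": -1, "slide": [0, 0, -30], "rot": [0, 0, 0]}, {"claw": -1, "slide": [0, 0, -10], "rot": [0, 0, 0]}, {"claw": -1, "slide": [0, 0, 0], "rot": [0, 0, 0]}, {"claw": -1, "slide": [0, 0, 0], "rot": [0, 0, 0]}, {"claw": -1, "slide": [0, 0, 0], "rot": [0, 0, 0]}, {"claw": -1, "slide": [0, 0, 0], "rot": [0, 0, 0]}]'

```text
t: 17.85
tcp_pos: [0.4967, 0.2997, 0.2361]
tcp_rot: [179.9, -0.1, 83.5]
wrist_force: [-0.4, 0.7, 0.2]
opening: 0.0883
```

Run:
```python
from h import *
go(.4985,.3003,.028,83.6)
p=eyes.camera('wrist');C=cloud(p); cv2.imwrite('pics/w5.png',p['color'])
ok=p['depth']>0
hsv=cv2.cvtColor(p['color'],cv2.COLOR_BGR2HSV)
m=((hsv[...,0]>95)&(hsv[...,0]<130)&(hsv[...,1]>120))&ok&(C[...,2]<.06)
print('blue z',np.percentile(C[m][:,2],[5,50,95]).round(4))
b=C[ok&(C[...,2]>.052)&(C[...,2]<.062)&(np.hypot(C[...,0]-.498,C[...,1]-.3)<.025)]
if len(b)>9: print(len(b),cv2.minAreaRect(b[:,:2].astype(np.float32)*1000))
plan(.715,.058,.2,84,12)
```

```text
at [0.4967 0.2997 0.2361] [ 1.7986e+02 -6.0000e-02  8.3520e+01] F [-0.4  0.7  0.2] T [ 0.01  0.02 -0.04] op 0.0883 t 17.85 | slide [  0.6   1.2 208.1] rot [ 0.0025 -0.001  -0.0014]
blue z [0.019  0.0204 0.0225]
259 ((497.8452453613281, 300.33587646484375), (17.88591194152832, 18.12981414794922), 83.10770416259766)
at [0.4966 0.2997 0.2359] [ 1.7988e+02 -5.0000e-02  8.3520e+01] F [ 0.2 -0.1  0.1] op 0.0879 t 17.9 dworld [ 218.4 -241.7  -35.9] dyaw 0.48
[-18.0, 20.4, 3.0] -0.0007
[-18.0, 20.3, 3.0] -0.0007
[-18.0, 20.3, 3.0] -0.0007
[-18.0, 20.3, 3.0] -0.0007
[-18.0, 20.3, 3.0] -0.0007
[-18.0, 20.3, 3.0] -0.0007
[-18.0, 20.3, 3.0] -0.0007
[-18.1, 20.3, 3.0] -0.0007
[-18.1, 20.3, 3.0] -0.0007
[-18.1, 20.2, 3.0] -0.0007
[-18.1, 20.2, 3.0] -0.0007
[-18.1, 20.2, 3.0] -0.0007
```

View pics/w5.png

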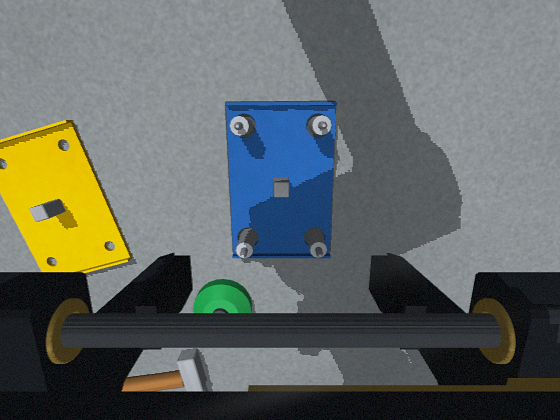

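The blue tray is down on all four posts (block at (281,187); plate 16 mm above its height on the table). Next, a look at the steel bushing.

Call:
drive_tool --targets '[{"claw": -1, "slide": [-10, 10, 0], "rot": [0, 0, 0]}, {"claw": -1, "slide": [-22, 24, 3], "rot": [0, 0, 0]}, {"claw": -1, "slide": [-30, 34, 5], "rot": [0, 0, 0]}, {"claw": -1, "slide": [-30, 34, 5], "rot": [0, 0, 0]}, {"claw": -1, "slide": [-30, 34, 5], "rot": [0, 0, 0]}, {"claw": -1, "slide": [-30, 34, 5], "rot": [0, 0, 0]}, {"claw": -1, "slide": [-30, 34, 5], "rot": [0, 0, 0]}, {"claw": -1, "slide": [-24, 26, 5], "rot": [0, 0, 0]}, {"claw": -1, "slide": [-12, 10, 0], "rot": [0, 0, 0]}, {"claw": -1, "slide": [0, 0, 0], "rot": [0, 0, 0]}]'

```text
t: 18.9
tcp_pos: [0.7206, 0.0369, 0.1942]
tcp_rot: [-179.7, 0.1, 83.5]
wrist_force: [0.1, -0.2, 1.0]
opening: 0.088
```

```bash
cat >> h.py <<'E'
def ring(p,cx,cy,zt=.03,base=0):
    C=cloud(p); ok=p['depth']>0
    m=ok&(C[...,2]>zt-.006)&(C[...,2]<zt+.006)&(np.hypot(C[...,0]-cx,C[...,1]-cy)<.045)
    q=C[m][:,:2].astype(np.float32)*1000
    if len(q)<20: print('ring few',len(q)); return
    print('ring',len(q),np.round(cv2.minEnclosingCircle(q)[0],1),round(cv2.minEnclosingCircle(q)[1],1),'rect',np.round(cv2.minAreaRect(q)[0],1),np.round(cv2.minAreaRect(q)[1],1),'zmed',np.median(C[m][:,2]).round(4))
E
python3 - <<'E'
from h import *
go(.681,.06,.05,84)
p=eyes.camera('wrist'); cv2.imwrite('pics/w6.png',p['color'])
ring(p,.681,.06); ring(p,.682,-.06)
for k in('steel_bushing_center','brass_bushing_center'):
    print(k,[(round(a['score'],2),np.round(a['uv']).tolist(),at_z(p,a['uv'],.015).round(4).tolist()) for a in finder.spot_point(k,p)[:2]])
E
```

```text
at [0.7206 0.0369 0.1942] [-1.7965e+02  7.0000e-02  8.3470e+01] F [ 0.1 -0.2  1. ] T [ 0.03 -0.03  0.03] op 0.088 t 18.9 | slide [ 18.6 -41.1 144.5] rot [-0.0061  0.0012 -0.0093]
ring 1207 [681.6  60. ] 26.9 rect [681.7  59.9] [52.7 51.7] zmed 0.0281
ring 1202 [682.7 -58.8] 26.9 rect [682.8 -58.5] [52.4 53.1] zmed 0.0282
steel_bushing_center [(0.87, [301.0, 154.0], [0.6843, 0.0629, 0.015])]
brass_bushing_center [(0.74, [190.0, 169.0], [0.6863, -0.0575, 0.015])]
```

Call:
drive_tool --targets '[{"claw": -1, "slide": [1, -3, 8], "rot": [-0.001, 0, -0.001]}, {"claw": -1, "slide": [3, -6, 16], "rot": [-0.001, 0, -0.001]}, {"claw": -1, "slide": [3, -6, 18], "rot": [-0.001, 0, -0.001]}, {"claw": -1, "slide": [3, -7, 18], "rot": [-0.001, 0, -0.001]}, {"claw": -1, "slide": [3, -7, 18], "rot": [-0.001, 0, -0.001]}, {"claw": -1, "slide": [3, -7, 18], "rot": [-0.001, 0, -0.001]}, {"claw": -1, "slide": [2, -4, 14], "rot": [0, 0, -0.001]}, {"claw": -1, "slide": [0, 0, 8], "rot": [0, 0, 0]}, {"claw": -1, "slide": [0, 0, 0], "rot": [0, 0, 0]}, {"claw": -1, "slide": [0, 0, 0], "rot": [0, 0, 0]}]'

```text
t: 20.05
tcp_pos: [0.6755, 0.0763, 0.0817]
tcp_rot: [179.4, -0.0, 85.0]
wrist_force: [0.6, -0.8, 0.0]
opening: 0.0883
```

Run:
```python
from h import *
go(.6815,.06,.007,84)
```

```text
at [0.6755 0.0763 0.0817] [ 1.7939e+02 -5.0000e-02  8.5030e+01] F [ 0.6 -0.8  0. ] T [ 0.02  0.07 -0.02] op 0.0883 t 20.05 | slide [-15.8   6.6  74.7] rot [ 0.0107 -0.0009  0.018 ]
```

Call:
drive_tool --targets '[{"claw": -1, "slide": [-4, 2, 5], "rot": [0.003, 0, 0.005]}, {"claw": -1, "slide": [-4, 2, 8], "rot": [0.003, 0, 0.005]}, {"claw": -1, "slide": [-4, 1, 8], "rot": [0.003, 0, 0.005]}, {"claw": -1, "slide": [-4, 1, 8], "rot": [0.002, 0, 0.003]}, {"claw": -1, "slide": [0, 0, 5], "rot": [0, 0, 0]}, {"claw": -1, "slide": [0, 0, 0], "rot": [0, 0, 0]}, {"claw": -1, "slide": [0, 0, 0], "rot": [0, 0, 0]}, {"claw": -1, "slide": [0, 0, 0], "rot": [0, 0, 0]}, {"claw": -1, "slide": [0, 0, 0], "rot": [0, 0, 0]}, {"claw": -1, "slide": [0, 0, 0], "rot": [0, 0, 0]}]'

```text
t: 21.05
tcp_pos: [0.682, 0.0577, 0.0465]
tcp_rot: [179.9, -0.1, 83.9]
wrist_force: [0.4, 0.4, -0.1]
opening: 0.0881
```

Run:
```python
from h import *
go(.6815,.06,.007,84)
```

```text
at [0.682  0.0577 0.0465] [ 1.7988e+02 -6.0000e-02  8.3870e+01] F [ 0.4  0.4 -0.1] T [-0.    0.02  0.01] op 0.0881 t 21.05 | slide [ 2.2 -0.8 39.5] rot [ 0.0021 -0.001  -0.0023]
```

Call:
drive_tool --targets '[{"claw": -1, "slide": [0.5, 0, 5], "rot": [0, 0, 0]}, {"claw": -1, "slide": [0.5, -0.2, 8], "rot": [0, 0, 0]}, {"claw": -1, "slide": [0.5, -0.2, 8], "rot": [0, 0, 0]}, {"claw": -1, "slide": [0.3, 0, 8], "rot": [0, 0, 0]}, {"claw": -1, "slide": [0, 0, 7], "rot": [0, 0, 0]}, {"claw": -1, "slide": [0, 0, 3], "rot": [0, 0, 0]}, {"claw": -1, "slide": [0, 0, 0], "rot": [0, 0, 0]}, {"claw": -1, "slide": [0, 0, 0], "rot": [0, 0, 0]}, {"claw": -1, "slide": [0, 0, 0], "rot": [0, 0, 0]}, {"claw": -1, "slide": [0, 0, 0], "rot": [0, 0, 0]}]'

```text
t: 22.05
tcp_pos: [0.6817, 0.06, 0.0038]
tcp_rot: [179.9, -0.1, 83.9]
wrist_force: [0.1, 0.3, -0.3]
opening: 0.0885
```

Call:
drive_tool --targets '[{"claw": 1, "slide": [0, 0, 0], "rot": [0, 0, 0]}, {"claw": 1, "slide": [0, 0, 0], "rot": [0, 0, 0]}, {"claw": 1, "slide": [0, 0, 0], "rot": [0, 0, 0]}, {"claw": 1, "slide": [0, 0, 0], "rot": [0, 0, 0]}, {"claw": 1, "slide": [0, 0, 0], "rot": [0, 0, 0]}, {"claw": 1, "slide": [0, 0, 0], "rot": [0, 0, 0]}, {"claw": 1, "slide": [0, 0, 0], "rot": [0, 0, 0]}, {"claw": 1, "slide": [0, 0, 0], "rot": [0, 0, 0]}, {"claw": 1, "slide": [0, 0, 0], "rot": [0, 0, 0]}, {"claw": 1, "slide": [0, 0, 0], "rot": [0, 0, 0]}]' --force 40

```text
t: 23.05
tcp_pos: [0.6821, 0.0599, 0.0046]
tcp_rot: [179.8, -0.1, 83.9]
wrist_force: [0.4, 0.3, 0.1]
opening: 0.0103
```

Run:
```python
from h import *
go(.6815,.06,.16,84)
```

```text
at [0.6821 0.0599 0.0046] [ 1.7982e+02 -6.0000e-02  8.3890e+01] F [0.4 0.3 0.1] T [ 0.04 -0.02  0.04] op 0.0103 t 23.05 | slide [ 2.000e-01 -1.000e-01 -1.554e+02] rot [ 0.0032 -0.001  -0.002 ]
```

Opening 10 mm is not a grip on a 54 mm ring. I look.

Run:
```python
from h import *
P={n:eyes.camera(n) for n in('scene','side','wrist')}
a=cv2.resize(P['scene']['color'][150:270,230:400],(567,400)); b=cv2.resize(P['side']['color'][130:270,220:390],(486,400))
cv2.imwrite('pics/v7.png',np.vstack([cv2.resize(np.hstack([a,b]),(800,304)),cv2.resize(P['wrist']['color'],(800,600))[310:600]]))
for n in P: ring(P[n],.682,.06); 
for n in P:
  for k in ('steel_bushing_center',): print(n,[(round(a['score'],2),np.round(a['uv']).tolist(),at_z(P[n],a['uv'],.015).round(4).tolist()) for a in finder.spot_point(k,P[n])[:2]])
print(get_state()['opening'])
```

```text
ring 186 [683.6  56.8] 28.0 rect [686.   51.4] [52.9 43.1] zmed 0.0295
ring 137 [680.9  58.9] 28.3 rect [679.8  56.7] [48.2 52.8] zmed 0.0303
ring 3074 [680.4  60.1] 26.8 rect [675.9  60.4] [44.9 46.8] zmed 0.0282
scene [(0.56, [311.0, 207.0], [0.6839, 0.0661, 0.015])]
side [(0.56, [306.0, 191.0], [0.6852, 0.0492, 0.015])]
wrist []
0.0003044172010893553
```

View pics/v7.png

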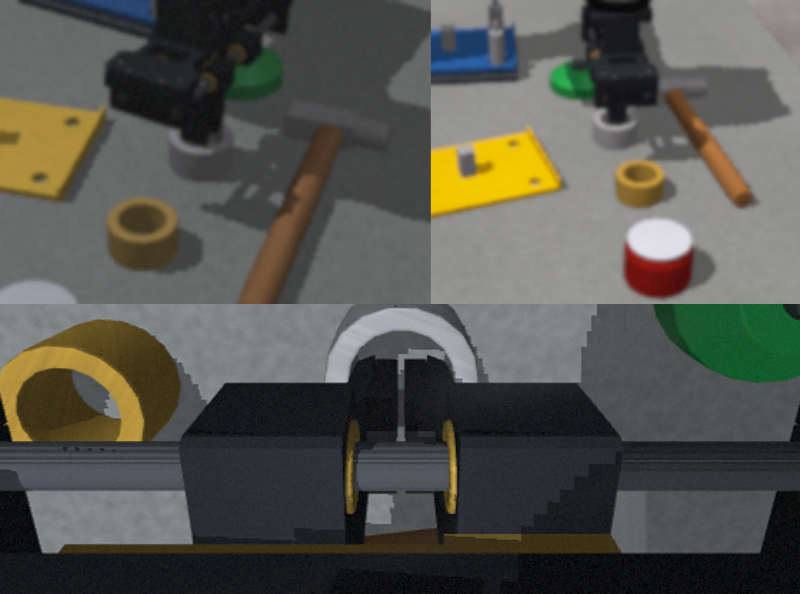

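Run:
```python
from h import *
for n in('scene','side'):
    p=eyes.camera(n); C=cloud(p)
    m=(np.hypot(C[...,0]-.681,C[...,1]-.06)<.04)&(C[...,2]>.02)&(C[...,2]<.07)&(p['depth']>0)
    g=p['color'].max(-1)
    dark=m&(g<60); q=C[dark]; print(n,'dark zmin',np.sort(q[:,2])[:6].round(4),'n',len(q))
    v,u=np.nonzero(dark); uu=int(np.median(u)); 
    for r in range(v.min(),v.max()+12): print(uu,r,C[r,uu].round(3),p['color'][r,uu])
go(.6815,.06,.02,84)
```

```text
scene dark zmin [0.021  0.0211 0.0214 0.0215 0.0235 0.0242] n 178
312 187 [0.692 0.048 0.078] [18 18 18]
312 188 [0.692 0.046 0.077] [22 22 20]
312 189 [0.691 0.05  0.072] [21 16 18]
312 190 [0.692 0.047 0.072] [19 16 14]
312 191 [0.692 0.047 0.069] [23 16 18]
312 192 [0.692 0.048 0.066] [20 19 20]
312 193 [0.691 0.049 0.063] [22 21 17]
312 194 [0.693 0.046 0.063] [28 23 23]
312 195 [0.692 0.049 0.058] [18 16 16]
312 196 [0.692 0.048 0.057] [21 18 19]
312 197 [0.692 0.049 0.053] [18 16 17]
312 198 [0.692 0.049 0.051] [23 20 20]
312 199 [0.692 0.049 0.048] [24 19 21]
312 200 [0.692 0.05  0.045] [21 22 22]
312 201 [0.691 0.051 0.042] [22 18 19]
312 202 [0.692 0.049 0.041] [24 24 24]
312 203 [0.692 0.049 0.038] [23 25 21]
312 204 [0.691 0.052 0.034] [26 27 27]
312 205 [0.692 0.05  0.033] [46 45 45]
312 206 [0.682 0.075 0.011] [54 52 52]
312 207 [0.681 0.078 0.006] [76 74 74]
312 208 [0.694 0.044 0.03 ] [113 110 110]
312 209 [0.696 0.04  0.03 ] [122 120 120]
312 210 [0.697 0.036 0.03 ] [103 100 100]
312 211 [0.697 0.037 0.027] [74 72 72]
312 212 [0.698 0.035 0.026] [61 59 59]
312 213 [0.
[... 790 characters left out ...]
048 0.038] [27 25 25]
305 185 [0.681 0.048 0.035] [40 38 40]
305 186 [0.688 0.078 0.013] [71 71 73]
305 187 [0.688 0.078 0.01 ] [108 108 109]
305 188 [0.678 0.037 0.033] [148 147 150]
305 189 [0.678 0.037 0.03 ] [154 152 156]
305 190 [0.678 0.034 0.029] [128 127 129]
305 191 [0.677 0.034 0.026] [107 106 108]
305 192 [0.678 0.036 0.021] [100  99 101]
305 193 [0.678 0.036 0.018] [ 99  98 100]
305 194 [0.678 0.035 0.016] [ 99  98 100]
305 195 [0.678 0.036 0.012] [ 99  97 100]
305 196 [0.678 0.034 0.01 ] [100  98 101]
at [0.6821 0.0599 0.0046] [ 1.7981e+02 -6.0000e-02  8.3880e+01] F [-0.6 -0.7  0.1] T [ 0.01  0.   -0.02] op 0.0003 t 23.45 | slide [  0.   -0.5 -15.4] rot [ 0.0033 -0.001  -0.002 ]
```

Run:
```python
from h import *
p=eyes.camera('wrist'); C=cloud(p); g=p['color'].max(-1)
for u in (262,270,290,300):
    print(u,[(r,C[r,u].round(3).tolist(),int(g[r,u])) for r in range(236,300,5)])
s=get_state(); print(s['q'])
print(p['pose'].round(4))
p=eyes.camera('side'); C=cloud(p); print([(r,C[r,305].round(3).tolist()) for r in range(140,186,4)])
```

```text
262 [(236, [0.663, 0.053, 0.028], 183), (241, [0.677, 0.05, -0.002], 84), (246, [0.68, 0.049, -0.002], 83), (251, [0.682, 0.049, -0.001], 81), (256, [0.671, 0.052, 0.033], 33), (261, [0.671, 0.053, 0.04], 32), (266, [0.671, 0.053, 0.044], 23), (271, [0.671, 0.053, 0.049], 17), (276, [0.673, 0.053, 0.05], 26), (281, [0.673, 0.053, 0.055], 38), (286, [0.673, 0.053, 0.059], 16), (291, [0.673, 0.054, 0.062], 25), (296, [0.673, 0.054, 0.067], 20)]
270 [(236, [0.663, 0.057, 0.028], 157), (241, [0.677, 0.054, -0.002], 79), (246, [0.68, 0.054, -0.002], 86), (251, [0.683, 0.054, -0.001], 85), (256, [0.673, 0.056, 0.03], 21), (261, [0.673, 0.056, 0.036], 27), (266, [0.673, 0.056, 0.041], 24), (271, [0.673, 0.056, 0.047], 24), (276, [0.673, 0.056, 0.051], 25), (281, [0.673, 0.057, 0.055], 25), (286, [0.611, 0.067, 0.175], 17), (291, [0.673, 0.057, 0.063], 23), (296, [0.673, 0.057, 0.067], 26)]
290 [(236, [0.664, 0.066, 0.028], 148), (241, [0.678, 0.066, -0.001], 76), (246, [0.681, 0.066, -0.001], 84), (251, [0.684, 0.065, -0.001], 132), (256, [0.674, 0.065, 0.03], 20), (261, [0.673, 0.065, 0.03
[... 643 characters left out ...]
68, 0.064], 35), (296, [0.675, 0.068, 0.066], 21)]
[-4.88328454e+00  4.57634171e+01  6.56972486e+01  5.51776853e-02
  6.83560829e+01 -8.87889714e+01]
[[ 1.056e-01 -9.545e-01 -2.789e-01  6.110e-01]
 [ 9.944e-01  1.014e-01  2.930e-02  6.730e-02]
 [ 3.000e-04 -2.804e-01  9.599e-01  1.746e-01]
 [ 0.000e+00  0.000e+00  0.000e+00  1.000e+00]]
[(140, [0.672, 0.023, 0.175]), (144, [0.671, 0.017, 0.168]), (148, [0.672, 0.02, 0.156]), (152, [0.672, 0.019, 0.146]), (156, [0.671, 0.012, 0.139]), (160, [0.667, -0.005, 0.138]), (164, [0.663, -0.022, 0.136]), (168, [0.661, -0.032, 0.131]), (172, [0.663, -0.023, 0.115]), (176, [0.663, -0.024, 0.105]), (180, [0.68, 0.047, 0.051]), (184, [0.68, 0.045, 0.04])]
```

All cameras agree that the visible fingertips end about 26 mm above the reported TCP, so the fingers closed just above the ring without touching it. I will use tip z = TCP z + 26 mm. I reopen and go lower, watching the force.

Call:
drive_tool --targets '[{"claw": 1, "slide": [0, 0, -6], "rot": [0, 0, 0]}, {"claw": 1, "slide": [0, 0, -6], "rot": [0, 0, 0]}, {"claw": -1, "slide": [0, 0, 0], "rot": [0.003, 0, 0]}, {"claw": -1, "slide": [0, 0, 0], "rot": [0, 0, 0]}, {"claw": -1, "slide": [0, 0, 0], "rot": [0, 0, 0]}, {"claw": -1, "slide": [0, 0, 0], "rot": [0, 0, 0]}, {"claw": -1, "slide": [0, 0, 0], "rot": [0, 0, 0]}, {"claw": -1, "slide": [0, 0, 0], "rot": [0, 0, 0]}, {"claw": -1, "slide": [0, 0, 0], "rot": [0, 0, 0]}, {"claw": -1, "slide": [0, 0, 0], "rot": [0, 0, 0]}]'

```text
t: 24.55
tcp_pos: [0.682, 0.0599, 0.0178]
tcp_rot: [-180.0, -0.1, 83.9]
wrist_force: [-0.2, 0.4, -0.3]
opening: 0.0622
```

Call:
drive_tool --targets '[{"claw": -1, "slide": [0, 0, 0], "rot": [0, 0, 0]}, {"claw": -1, "slide": [0, 0, 0], "rot": [0, 0, 0]}, {"claw": -1, "slide": [0, 0, 3], "rot": [0, 0, 0]}, {"claw": -1, "slide": [0, 0, 4], "rot": [0, 0, 0]}, {"claw": -1, "slide": [0, 0, 4], "rot": [0, 0, 0]}, {"claw": -1, "slide": [0, 0, 4], "rot": [0, 0, 0]}, {"claw": -1, "slide": [0, 0, 3], "rot": [0, 0, 0]}, {"claw": -1, "slide": [0, 0, 2], "rot": [0, 0, 0]}, {"claw": -1, "slide": [0, 0, 0], "rot": [0, 0, 0]}, {"claw": -1, "slide": [0, 0, 0], "rot": [0, 0, 0]}]'

```text
t: 25.55
tcp_pos: [0.6817, 0.0599, -0.0047]
tcp_rot: [-179.9, -0.1, 83.9]
wrist_force: [0.6, 0.2, -0.5]
opening: 0.0883
```

Run:
```python
from h import *
go(.6815,.06,-.019,84)
```

```text
at [ 0.6817  0.0599 -0.0047] [-1.7993e+02 -5.0000e-02  8.3890e+01] F [ 0.6  0.2 -0.5] T [ 0.04  0.05 -0.01] op 0.0883 t 25.55 | slide [ 0.  -0.2 14.3] rot [-0.0011 -0.001  -0.002 ]
```

Call:
drive_tool --targets '[{"claw": -1, "slide": [0, 0, 3], "rot": [0, 0, 0]}, {"claw": -1, "slide": [0, 0, 3], "rot": [0, 0, 0]}, {"claw": -1, "slide": [0, 0, 3], "rot": [0, 0, 0]}, {"claw": -1, "slide": [0, 0, 2], "rot": [0, 0, 0]}, {"claw": -1, "slide": [0, 0, 2], "rot": [0, 0, 0]}, {"claw": -1, "slide": [0, 0, 0], "rot": [0, 0, 0]}, {"claw": 1, "slide": [0, 0, 0], "rot": [0, 0, 0]}, {"claw": 1, "slide": [0, 0, 0], "rot": [0, 0, 0]}, {"claw": 1, "slide": [0, 0, 0], "rot": [0, 0, 0]}, {"claw": 1, "slide": [0, 0, 0], "rot": [0, 0, 0]}]'

```text
t: 26.55
tcp_pos: [0.682, 0.0599, -0.0184]
tcp_rot: [-180.0, -0.1, 83.9]
wrist_force: [-0.3, -1.1, -0.1]
opening: 0.0582
```

Call:
drive_tool --targets '[{"claw": 1, "slide": [0, 0, 0], "rot": [0, 0, 0]}, {"claw": 1, "slide": [0, 0, 0], "rot": [0, 0, 0]}, {"claw": 1, "slide": [0, 0, 0], "rot": [0, 0, 0]}, {"claw": 1, "slide": [0, 0, 0], "rot": [0, 0, 0]}, {"claw": 1, "slide": [0, 0, 0], "rot": [0, 0, 0]}, {"claw": 1, "slide": [0, 0, 0], "rot": [0, 0, 0]}, {"claw": 1, "slide": [0, 0, 0], "rot": [0, 0, 0]}, {"claw": 1, "slide": [0, 0, 0], "rot": [0, 0, 0]}, {"claw": 1, "slide": [0, 0, 0], "rot": [0, 0, 0]}, {"claw": 1, "slide": [0, 0, 0], "rot": [0, 0, 0]}]'

```text
t: 27.55
tcp_pos: [0.682, 0.06, -0.0184]
tcp_rot: [-180.0, -0.1, 83.9]
wrist_force: [0.3, 0.8, -0.8]
opening: 0.0536
```

Run:
```python
from h import *
go(.6815,.06,.11,84)
```

```text
at [ 0.682   0.06   -0.0184] [-1.7999e+02 -6.0000e-02  8.3900e+01] F [ 0.3  0.8 -0.8] T [ 0.05  0.01 -0.01] op 0.0536 t 27.55 | slide [ 1.000e-01 -5.000e-01 -1.284e+02] rot [-0.0002 -0.001  -0.0018]
```

Ring gripped (53.6 mm). Lift and carry.

Call:
drive_tool --targets '[{"claw": 1, "slide": [0, 0, -4], "rot": [0, 0, 0]}, {"claw": 1, "slide": [0, 0, -10], "rot": [0, 0, 0]}, {"claw": 1, "slide": [0, 0, -18], "rot": [0, 0, 0]}, {"claw": 1, "slide": [0, 0, -20], "rot": [0, 0, 0]}, {"claw": 1, "slide": [0, 0, -20], "rot": [0, 0, 0]}, {"claw": 1, "slide": [0, 0, -20], "rot": [0, 0, 0]}, {"claw": 1, "slide": [0, 0, -20], "rot": [0, 0, 0]}, {"claw": 1, "slide": [0, 0, -10], "rot": [0, 0, 0]}, {"claw": 1, "slide": [0, 0, 0], "rot": [0, 0, 0]}, {"claw": 1, "slide": [0, 0, 0], "rot": [0, 0, 0]}]'

```text
t: 28.55
tcp_pos: [0.6797, 0.06, 0.1089]
tcp_rot: [-179.6, -0.0, 83.9]
wrist_force: [1.0, 0.6, -4.4]
opening: 0.054
```

Run:
```python
from h import *
go(.498,.3003,.11,83.6)
```

```text
at [0.6797 0.06   0.1089] [-1.7958e+02 -5.0000e-02  8.3880e+01] F [ 1.   0.6 -4.4] T [-0.01  0.05 -0.06] op 0.054 t 28.55 | slide [ 219.6 -206.3    0.5] rot [-0.0073 -0.0008  0.0049]
```

Call:
drive_tool --targets '[{"claw": 1, "slide": [8, -8, 0], "rot": [0, 0, 0]}, {"claw": 1, "slide": [16, -15, 0], "rot": [-0.001, 0, 0]}, {"claw": 1, "slide": [24, -22, 0], "rot": [-0.001, 0, 0]}, {"claw": 1, "slide": [30, -28, 0], "rot": [-0.001, 0, 0]}, {"claw": 1, "slide": [30, -28, 0], "rot": [-0.001, 0, 0]}, {"claw": 1, "slide": [30, -28, 0], "rot": [-0.001, 0, 0]}, {"claw": 1, "slide": [28, -26, 0], "rot": [-0.001, 0, 0]}, {"claw": 1, "slide": [22, -20, 0], "rot": [0, 0, 0]}, {"claw": 1, "slide": [14, -12, 0], "rot": [0, 0, 0]}, {"claw": 1, "slide": [6, -6, 0], "rot": [0, 0, 0]}]'

```text
t: 29.55
tcp_pos: [0.4935, 0.2976, 0.1006]
tcp_rot: [-178.9, 0.2, 83.8]
wrist_force: [0.4, -0.2, -3.5]
opening: 0.0535
```

Call:
drive_tool --targets '[{"claw": 1, "slide": [0, 0, 0], "rot": [0, 0, 0]}, {"claw": 1, "slide": [0, 0, 0], "rot": [0, 0, 0]}, {"claw": 1, "slide": [0, 0, 0], "rot": [0, 0, 0]}, {"claw": 1, "slide": [0, 0, 0], "rot": [0, 0, 0]}, {"claw": 1, "slide": [0, 0, 0], "rot": [0, 0, 0]}, {"claw": 1, "slide": [0, 0, 0], "rot": [0, 0, 0]}, {"claw": 1, "slide": [0, 0, 0], "rot": [0, 0, 0]}, {"claw": 1, "slide": [0, 0, 0], "rot": [0, 0, 0]}, {"claw": 1, "slide": [0, 0, 0], "rot": [0, 0, 0]}, {"claw": 1, "slide": [0, 0, 0], "rot": [0, 0, 0]}]'

```text
t: 30.55
tcp_pos: [0.4944, 0.2951, 0.0993]
tcp_rot: [-178.8, 0.2, 83.6]
wrist_force: [-0.2, -0.7, -3.1]
opening: 0.0537
```

Run:
```python
from h import *
go(.498,.3003,.05,83.6)
```

```text
at [0.4944 0.2951 0.0993] [-178.78    0.24   83.64] F [-0.2 -0.7 -3.1] T [ 0.03 -0.07  0.  ] op 0.0537 t 30.55 | slide [ 5.7  4.  49.2] rot [-0.0213  0.0042  0.0007]
```

Call:
drive_tool --targets '[{"claw": 1, "slide": [1.5, 1, 6], "rot": [-0.005, 0.001, 0]}, {"claw": 1, "slide": [1.5, 1, 8], "rot": [-0.005, 0.001, 0]}, {"claw": 1, "slide": [1.5, 1, 9], "rot": [-0.005, 0.001, 0]}, {"claw": 1, "slide": [1.2, 1, 9], "rot": [-0.005, 0.001, 0]}, {"claw": 1, "slide": [0, 0, 9], "rot": [-0.001, 0, 0]}, {"claw": 1, "slide": [0, 0, 5], "rot": [0, 0, 0]}, {"claw": 1, "slide": [0, 0, 0], "rot": [0, 0, 0]}, {"claw": 1, "slide": [0, 0, 0], "rot": [0, 0, 0]}, {"claw": 1, "slide": [0, 0, 0], "rot": [0, 0, 0]}, {"claw": 1, "slide": [0, 0, 0], "rot": [0, 0, 0]}]'

```text
t: 31.55
tcp_pos: [0.4987, 0.3008, 0.0483]
tcp_rot: [180.0, 0.0, 83.7]
wrist_force: [0.9, 0.4, -3.1]
opening: 0.0534
```

Run:
```python
from h import *
go(.498,.3003,.004,83.6)
p=eyes.camera('wrist'); cv2.imwrite('pics/w8.png',p['color'])
s=eyes.camera('scene'); a=cv2.resize(s['color'][70:180,210:360],(560,410)); cv2.imwrite('pics/v8.png',np.vstack([p['color'][:330],a])[:, :])
```

```text
at [0.4987 0.3008 0.0483] [1.7998e+02 2.0000e-02 8.3650e+01] F [ 0.9  0.4 -3.1] T [ 0.03 -0.    0.03] op 0.0534 t 31.55 | slide [-0.6 -0.6 44.3] rot [0.0003 0.0004 0.001 ]
```

View pics/w8.png

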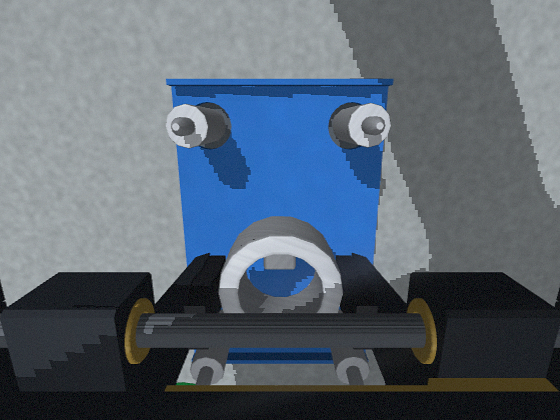

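The ring (centre about (281,285)) is over the block (280,263), centred sideways. Lower.

Call:
drive_tool --targets '[{"claw": 1, "slide": [-0.3, -0.3, 3], "rot": [0, 0, 0]}, {"claw": 1, "slide": [-0.2, -0.2, 5], "rot": [0, 0, 0]}, {"claw": 1, "slide": [0, 0, 5], "rot": [0, 0, 0]}, {"claw": 1, "slide": [0, 0, 5], "rot": [0, 0, 0]}, {"claw": 1, "slide": [0, 0, 5], "rot": [0, 0, 0]}, {"claw": 1, "slide": [0, 0, 5], "rot": [0, 0, 0]}, {"claw": 1, "slide": [0, 0, 5], "rot": [0, 0, 0]}, {"claw": 1, "slide": [0, 0, 4], "rot": [0, 0, 0]}, {"claw": 1, "slide": [0, 0, 0], "rot": [0, 0, 0]}, {"claw": 1, "slide": [0, 0, 0], "rot": [0, 0, 0]}]'

```text
t: 32.65
tcp_pos: [0.498, 0.3003, 0.0077]
tcp_rot: [-180.0, 0.0, 83.7]
wrist_force: [0.7, -0.3, -3.9]
opening: 0.0536
```

Run:
```python
from h import *
go(.498,.3003,.0035,83.6)
```

```text
at [0.498  0.3003 0.0077] [-1.800e+02  3.000e-02  8.365e+01] F [ 0.7 -0.3 -3.9] T [ 0.03  0.07 -0.03] op 0.0536 t 32.65 | slide [ 0.  -0.   4.2] rot [-0.0001  0.0006  0.0009]
```

Call:
drive_tool --targets '[{"claw": 1, "slide": [0, 0, 1], "rot": [0, 0, 0]}, {"claw": 1, "slide": [0, 0, 1], "rot": [0, 0, 0]}, {"claw": 1, "slide": [0, 0, 1], "rot": [0, 0, 0]}, {"claw": 1, "slide": [0, 0, 0.6], "rot": [0, 0, 0]}, {"claw": 1, "slide": [0, 0, 0.5], "rot": [0, 0, 0]}, {"claw": 1, "slide": [0, 0, 0.4], "rot": [0, 0, 0]}, {"claw": 1, "slide": [0, 0, 0], "rot": [0, 0, 0]}, {"claw": 1, "slide": [0, 0, 0], "rot": [0, 0, 0]}, {"claw": 1, "slide": [0, 0, 0], "rot": [0, 0, 0]}, {"claw": 1, "slide": [0, 0, 0], "rot": [0, 0, 0]}]'

```text
t: 33.65
tcp_pos: [0.4985, 0.3005, 0.0036]
tcp_rot: [179.9, -0.0, 83.7]
wrist_force: [-1.3, 0.5, -4.1]
opening: 0.0536
```

Run:
```python
from h import *
go(.498,.3003,.0035,83.6)
```

```text
at [0.4985 0.3005 0.0036] [ 1.7991e+02 -1.0000e-02  8.3660e+01] F [-1.3  0.5 -4.1] T [0.01 0.03 0.03] op 0.0536 t 33.65 | slide [-0.2 -0.5  0.1] rot [ 0.0015 -0.0002  0.001 ]
```

Call:
drive_tool --targets '[{"claw": 1, "slide": [0, 0, 0.4], "rot": [0, 0, 0]}, {"claw": 1, "slide": [0, 0, 0.4], "rot": [0, 0, 0]}, {"claw": 1, "slide": [0, 0, 0.4], "rot": [0, 0, 0]}, {"claw": 1, "slide": [0, 0, 0.4], "rot": [0, 0, 0]}, {"claw": 1, "slide": [0, 0, 0], "rot": [0, 0, 0]}, {"claw": 1, "slide": [0, 0, 0], "rot": [0, 0, 0]}, {"claw": 1, "slide": [0, 0, 0], "rot": [0, 0, 0]}, {"claw": 1, "slide": [0, 0, 0], "rot": [0, 0, 0]}, {"claw": 1, "slide": [0, 0, 0], "rot": [0, 0, 0]}, {"claw": 1, "slide": [0, 0, 0], "rot": [0, 0, 0]}]'

```text
t: 34.65
tcp_pos: [0.4985, 0.3005, 0.0036]
tcp_rot: [179.9, -0.0, 83.7]
wrist_force: [-2.4, -1.1, 1.6]
opening: 0.0538
```

Run:
```python
from h import *
go(.498,.3003,.0035,83.6)
```

```text
at [0.4985 0.3005 0.0036] [ 1.7986e+02 -3.0000e-02  8.3660e+01] F [-2.4 -1.1  1.6] T [-0.18  0.35 -0.03] op 0.0538 t 34.65 | slide [-0.2 -0.5  0.1] rot [ 0.0025 -0.0005  0.0011]
```

Call:
drive_tool --targets '[{"claw": -1, "slide": [0, 0, 0], "rot": [0, 0, 0]}, {"claw": -1, "slide": [0, 0, 0], "rot": [0, 0, 0]}, {"claw": -1, "slide": [0, 0, 0], "rot": [0, 0, 0]}, {"claw": -1, "slide": [0, 0, 0], "rot": [0, 0, 0]}, {"claw": -1, "slide": [0, 0, 0], "rot": [0, 0, 0]}, {"claw": -1, "slide": [0, 0, 0], "rot": [0, 0, 0]}, {"claw": -1, "slide": [0, 0, -4], "rot": [0, 0, 0]}, {"claw": -1, "slide": [0, 0, -12], "rot": [0, 0, 0]}, {"claw": -1, "slide": [0, 0, -20], "rot": [0, 0, 0]}, {"claw": -1, "slide": [0, 0, -30], "rot": [0, 0, 0]}]'

```text
t: 35.65
tcp_pos: [0.4977, 0.3002, 0.0698]
tcp_rot: [-179.9, 0.1, 83.6]
wrist_force: [-0.1, 0.7, 0.5]
opening: 0.0881
```

Call:
drive_tool --targets '[{"claw": -1, "slide": [0, 0, -35], "rot": [0, 0, 0]}, {"claw": -1, "slide": [0, 0, -35], "rot": [0, 0, 0]}, {"claw": -1, "slide": [0, 0, -35], "rot": [0, 0, 0]}, {"claw": -1, "slide": [0, 0, -25], "rot": [0, 0, 0]}, {"claw": -1, "slide": [0, 0, -10], "rot": [0, 0, 0]}, {"claw": -1, "slide": [0, 0, 0], "rot": [0, 0, 0]}, {"claw": -1, "slide": [0, 0, 0], "rot": [0, 0, 0]}, {"claw": -1, "slide": [0, 0, 0], "rot": [0, 0, 0]}, {"claw": -1, "slide": [0, 0, 0], "rot": [0, 0, 0]}, {"claw": -1, "slide": [0, 0, 0], "rot": [0, 0, 0]}]'

```text
t: 36.65
tcp_pos: [0.4963, 0.2998, 0.2209]
tcp_rot: [179.9, -0.0, 83.7]
wrist_force: [0.7, 0.0, -0.2]
opening: 0.0883
```

Run:
```python
from h import *
p=eyes.camera('wrist'); ring(p,.498,.3003,.052)
plan(.538,.016,.21,98.5,14)
```

```text
ring 1378 [498.1 300.5] 27.0 rect [497.8 300.9] [52.9 52.6] zmed 0.0504
at [0.4962 0.2998 0.2209] [ 1.7987e+02 -3.0000e-02  8.3650e+01] F [ 1.3 -0.5  0.5] op 0.0883 t 36.7 dworld [  41.8 -283.8  -10.9] dyaw 14.85
[-19.8, 5.2, 0.8] -0.0185
[-19.9, 4.8, 0.8] -0.0185
[-20.0, 4.5, 0.8] -0.0185
[-20.1, 4.1, 0.8] -0.0185
[-20.1, 3.7, 0.8] -0.0185
[-20.2, 3.4, 0.8] -0.0185
[-20.3, 3.0, 0.8] -0.0185
[-20.3, 2.6, 0.8] -0.0185
[-20.4, 2.2, 0.8] -0.0185
[-20.4, 1.8, 0.8] -0.0185
[-20.4, 1.5, 0.8] -0.0185
[-20.5, 1.1, 0.8] -0.0185
[-20.5, 0.7, 0.8] -0.0185
[-20.5, 0.3, 0.8] -0.0185
```

Bushing seated: centre (0.498, 0.3005), top 22 mm higher than on the table. On to the yellow tray.

Call:
drive_tool --targets '[{"claw": -1, "slide": [-14, 4, 0], "rot": [0, 0, -0.02]}, {"claw": -1, "slide": [-26, 6, 1], "rot": [0, 0, -0.03]}, {"claw": -1, "slide": [-34, 7, 1], "rot": [0, 0, -0.035]}, {"claw": -1, "slide": [-36, 6, 1], "rot": [0, 0, -0.035]}, {"claw": -1, "slide": [-36, 5, 1], "rot": [0, 0, -0.035]}, {"claw": -1, "slide": [-36, 4, 1], "rot": [0, 0, -0.035]}, {"claw": -1, "slide": [-36, 3, 1], "rot": [0, 0, -0.035]}, {"claw": -1, "slide": [-30, 2, 1], "rot": [0, 0, -0.02]}, {"claw": -1, "slide": [-20, 1, 1], "rot": [0, 0, -0.01]}, {"claw": -1, "slide": [-8, 0, 0], "rot": [0, 0, 0]}]'

```text
t: 37.7
tcp_pos: [0.5412, 0.0149, 0.2082]
tcp_rot: [-179.8, -0.1, 99.1]
wrist_force: [0.2, -0.2, -0.1]
opening: 0.0884
```

Call:
drive_tool --targets '[{"claw": -1, "slide": [0, 0, 0], "rot": [0, 0, 0]}, {"claw": -1, "slide": [0, 0, 0], "rot": [0, 0, 0]}, {"claw": -1, "slide": [0, 0, 0], "rot": [0, 0, 0]}, {"claw": -1, "slide": [0, 0, 0], "rot": [0, 0, 0]}, {"claw": -1, "slide": [0, 0, 0], "rot": [0, 0, 0]}, {"claw": -1, "slide": [0, 0, 0], "rot": [0, 0, 0]}, {"claw": -1, "slide": [0, 0, 0], "rot": [0, 0, 0]}, {"claw": -1, "slide": [0, 0, 0], "rot": [0, 0, 0]}, {"claw": -1, "slide": [0, 0, 0], "rot": [0, 0, 0]}, {"claw": -1, "slide": [0, 0, 0], "rot": [0, 0, 0]}]'

```text
t: 38.7
tcp_pos: [0.5406, 0.0185, 0.2082]
tcp_rot: [-179.7, -0.1, 99.2]
wrist_force: [-0.5, -0.2, -0.6]
opening: 0.0882
```

Run:
```python
from h import *
p=eyes.camera('wrist'); C=cloud(p); hsv=cv2.cvtColor(p['color'],cv2.COLOR_BGR2HSV); ok=p['depth']>0
m=((hsv[...,0]>20)&(hsv[...,0]<36)&(hsv[...,1]>150)).astype(np.uint8); m[260:]=0
n,l,st,_=cv2.connectedComponentsWithStats(m); k=1+st[1:,4].argmax(); q=C[(l==k)&ok]
print(st[k],cv2.minAreaRect(q[:,:2].astype(np.float32)*1000),np.median(q[:,2]))
b=C[ok&(C[...,2]>.033)&(C[...,2]<.045)&(np.hypot(C[...,0]-.4975,C[...,1]-.01)<.03)]
if len(b)>9: print(len(b),cv2.minAreaRect(b[:,:2].astype(np.float32)*1000),np.median(b[:,2]))
go(.4975,.01,.06,98.5)
```

```text
[  222    57   120   172 18109] ((499.834716796875, 12.075637817382812), (191.11618041992188, 125.34021759033203), 9.04137134552002) 0.004373460828035636
300 ((496.7536926269531, 12.044595718383789), (17.346065521240234, 16.689607620239258), 9.155294418334961) 0.03805779246409213
at [0.5406 0.0185 0.2082] [-1.7974e+02 -1.1000e-01  9.9220e+01] F [-0.3 -0.6  0.2] T [ 0.07 -0.03 -0.05] op 0.088 t 38.75 | slide [ -1.8 -43.2 148.4] rot [-0.0046 -0.002   0.0126]
```

Call:
drive_tool --targets '[{"claw": -1, "slide": [0, -3, 10], "rot": [-0.001, 0, 0]}, {"claw": -1, "slide": [0, -7, 20], "rot": [-0.001, 0, 0]}, {"claw": -1, "slide": [0, -8, 22], "rot": [-0.001, 0, 0]}, {"claw": -1, "slide": [0, -8, 22], "rot": [-0.001, 0, 0]}, {"claw": -1, "slide": [0, -8, 22], "rot": [0, 0, 0]}, {"claw": -1, "slide": [0, -7, 20], "rot": [0, 0, 0]}, {"claw": -1, "slide": [0, -3, 14], "rot": [0, 0, 0]}, {"claw": -1, "slide": [0, 0, 6], "rot": [0, 0, 0]}, {"claw": -1, "slide": [0, 0, 0], "rot": [0, 0, 0]}, {"claw": -1, "slide": [0, 0, 0], "rot": [0, 0, 0]}]'

```text
t: 39.75
tcp_pos: [0.4924, 0.0113, 0.0635]
tcp_rot: [-179.9, -0.1, 99.2]
wrist_force: [-0.3, -0.2, -0.3]
opening: 0.0881
```

Run:
```python
from h import *
go(.497,.0118,-.014,99.1)
```

```text
at [0.4924 0.0113 0.0635] [-1.7991e+02 -1.5000e-01  9.9180e+01] F [-0.3 -0.2 -0.3] T [ 0.04 -0.01  0.02] op 0.0881 t 39.75 | slide [-0.5  4.7 77.5] rot [-0.0016 -0.0026  0.0013]
```

Call:
drive_tool --targets '[{"claw": -1, "slide": [0, 1.5, 3], "rot": [0, 0, 0]}, {"claw": -1, "slide": [-0.2, 1.5, 5], "rot": [0, -0.001, 0]}, {"claw": -1, "slide": [-0.2, 1.5, 8], "rot": [0, -0.001, 0]}, {"claw": -1, "slide": [0, 0, 10], "rot": [0, 0, 0]}, {"claw": -1, "slide": [0, 0, 10], "rot": [0, 0, 0]}, {"claw": -1, "slide": [0, 0, 10], "rot": [0, 0, 0]}, {"claw": -1, "slide": [0, 0, 10], "rot": [0, 0, 0]}, {"claw": -1, "slide": [0, 0, 6], "rot": [0, 0, 0]}, {"claw": -1, "slide": [0, 0, 0], "rot": [0, 0, 0]}, {"claw": -1, "slide": [0, 0, 0], "rot": [0, 0, 0]}]'

```text
t: 40.75
tcp_pos: [0.4984, 0.0117, -0.0034]
tcp_rot: [180.0, 0.0, 99.2]
wrist_force: [0.5, 0.6, 0.9]
opening: 0.0885
```

Run:
```python
from h import *
go(.497,.0118,-.014,99.1)
```

```text
at [ 0.4984  0.0117 -0.0034] [1.7999e+02 1.0000e-02 9.9190e+01] F [0.5 0.6 0.9] T [ 0.08  0.02 -0.02] op 0.0885 t 40.75 | slide [ 0.4 -1.3 10.6] rot [0.0002 0.0002 0.0016]
```

Call:
drive_tool --targets '[{"claw": -1, "slide": [0.2, -0.7, 3], "rot": [0, 0, 0]}, {"claw": -1, "slide": [0.2, -0.6, 3], "rot": [0, 0, 0]}, {"claw": -1, "slide": [0, 0, 2], "rot": [0, 0, 0]}, {"claw": -1, "slide": [0, 0, 2], "rot": [0, 0, 0]}, {"claw": 1, "slide": [0, 0, 0], "rot": [0, 0, 0]}, {"claw": 1, "slide": [0, 0, 0], "rot": [0, 0, 0]}, {"claw": 1, "slide": [0, 0, 0], "rot": [0, 0, 0]}, {"claw": 1, "slide": [0, 0, 0], "rot": [0, 0, 0]}, {"claw": 1, "slide": [0, 0, 0], "rot": [0, 0, 0]}, {"claw": 1, "slide": [0, 0, 0], "rot": [0, 0, 0]}]' --force 45

```text
t: 41.75
tcp_pos: [0.4977, 0.0117, -0.0131]
tcp_rot: [179.8, 0.1, 99.2]
wrist_force: [0.2, 0.0, -0.1]
opening: 0.0423
```

Call:
drive_tool --targets '[{"claw": 1, "slide": [0, 0, 0], "rot": [0, 0, 0]}, {"claw": 1, "slide": [0, 0, 0], "rot": [0, 0, 0]}, {"claw": 1, "slide": [0, 0, 0], "rot": [0, 0, 0]}, {"claw": 1, "slide": [0, 0, 0], "rot": [0, 0, 0]}, {"claw": 1, "slide": [0, 0, 0], "rot": [0, 0, 0]}, {"claw": 1, "slide": [0, 0, 0], "rot": [0, 0, 0]}, {"claw": 1, "slide": [0, 0, 0], "rot": [0, 0, 0]}, {"claw": 1, "slide": [0, 0, 0], "rot": [0, 0, 0]}, {"claw": 1, "slide": [0, 0, 0], "rot": [0, 0, 0]}, {"claw": 1, "slide": [0, 0, 0], "rot": [0, 0, 0]}]'

```text
t: 42.75
tcp_pos: [0.4977, 0.0119, -0.013]
tcp_rot: [179.8, 0.1, 99.2]
wrist_force: [0.0, 0.2, -0.1]
opening: 0.0179
```

Run:
```python
from h import *
go(.497,.0118,.12,99.1)
```

```text
at [ 0.4977  0.0119 -0.013 ] [1.7984e+02 5.0000e-02 9.9170e+01] F [ 0.   0.2 -0.1] T [0.09 0.04 0.01] op 0.0179 t 42.75 | slide [-1.00e-01 -3.00e-01 -1.33e+02] rot [0.0028 0.0009 0.0013]
```

Call:
drive_tool --targets '[{"claw": 1, "slide": [0, 0, -4], "rot": [0, 0, 0]}, {"claw": 1, "slide": [0, 0, -10], "rot": [0, 0, 0]}, {"claw": 1, "slide": [0, 0, -18], "rot": [0, 0, 0]}, {"claw": 1, "slide": [0, 0, -22], "rot": [0, 0, 0]}, {"claw": 1, "slide": [0, 0, -22], "rot": [0, 0, 0]}, {"claw": 1, "slide": [0, 0, -22], "rot": [0, 0, 0]}, {"claw": 1, "slide": [0, 0, -20], "rot": [0, 0, 0]}, {"claw": 1, "slide": [0, 0, -10], "rot": [0, 0, 0]}, {"claw": 1, "slide": [0, 0, 0], "rot": [0, 0, 0]}, {"claw": 1, "slide": [0, 0, 0], "rot": [0, 0, 0]}]'

```text
t: 43.75
tcp_pos: [0.4933, 0.0126, 0.1214]
tcp_rot: [-179.7, -0.1, 99.2]
wrist_force: [-0.5, -0.5, -7.3]
opening: 0.0177
```

Run:
```python
from h import *
plan(.498,.300,.117,83.6,14)
```

```text
at [0.4933 0.0126 0.1214] [-1.7966e+02 -1.1000e-01  9.9210e+01] F [-0.5 -0.5 -7.3] op 0.0177 t 43.8 dworld [  4.7 287.4  -4.4] dyaw -15.61
[20.2, 3.6, 0.3] 0.0195
[20.3, 3.2, 0.3] 0.0195
[20.3, 2.8, 0.3] 0.0195
[20.4, 2.4, 0.3] 0.0195
[20.4, 2.0, 0.3] 0.0195
[20.5, 1.6, 0.3] 0.0195
[20.5, 1.2, 0.3] 0.0195
[20.5, 0.8, 0.3] 0.0195
[20.5, 0.4, 0.3] 0.0195
[20.5, 0.0, 0.3] 0.0195
[20.5, -0.4, 0.3] 0.0195
[20.5, -0.8, 0.3] 0.0195
[20.5, -1.2, 0.3] 0.0195
[20.5, -1.6, 0.3] 0.0195
```

Call:
drive_tool --targets '[{"claw": 1, "slide": [8, 2, 0], "rot": [-0.001, 0, 0.01]}, {"claw": 1, "slide": [16, 3, 0], "rot": [-0.001, 0, 0.02]}, {"claw": 1, "slide": [24, 3, 0], "rot": [-0.001, 0, 0.022]}, {"claw": 1, "slide": [26, 3, 0], "rot": [-0.001, 0, 0.022]}, {"claw": 1, "slide": [26, 3, 0], "rot": [-0.001, 0, 0.022]}, {"claw": 1, "slide": [26, 2, 0], "rot": [-0.001, 0, 0.022]}, {"claw": 1, "slide": [26, 2, 0], "rot": [0, 0, 0.022]}, {"claw": 1, "slide": [26, 1, 0], "rot": [0, 0, 0.022]}, {"claw": 1, "slide": [26, 1, 0], "rot": [0, 0, 0.022]}, {"claw": 1, "slide": [26, 0, 0], "rot": [0, 0, 0.022]}]'

```text
t: 44.75
tcp_pos: [0.4949, 0.2545, 0.1134]
tcp_rot: [-179.0, -0.0, 86.4]
wrist_force: [0.3, -0.5, -5.9]
opening: 0.0178
```

Call:
drive_tool --targets '[{"claw": 1, "slide": [24, -1, 0], "rot": [0, 0, 0.02]}, {"claw": 1, "slide": [16, -1, 0], "rot": [0, 0, 0.02]}, {"claw": 1, "slide": [10, 0, 0], "rot": [0, 0, 0.01]}, {"claw": 1, "slide": [5, 0, 0], "rot": [0, 0, 0.008]}, {"claw": 1, "slide": [0, 0, 0], "rot": [0, 0, 0]}, {"claw": 1, "slide": [0, 0, 0], "rot": [0, 0, 0]}, {"claw": 1, "slide": [0, 0, 0], "rot": [0, 0, 0]}, {"claw": 1, "slide": [0, 0, 0], "rot": [0, 0, 0]}, {"claw": 1, "slide": [0, 0, 0], "rot": [0, 0, 0]}, {"claw": 1, "slide": [0, 0, 0], "rot": [0, 0, 0]}]'

```text
t: 45.75
tcp_pos: [0.494, 0.3135, 0.1084]
tcp_rot: [-178.5, 0.3, 82.9]
wrist_force: [-0.3, 0.0, -6.5]
opening: 0.0175
```

Run:
```python
from h import *
go(.498,.3003,.095,83.5)
```

```text
at [0.494  0.3135 0.1084] [-178.46    0.3    82.95] F [-0.3  0.  -6.5] T [ 0.03 -0.07  0.01] op 0.0175 t 45.75 | slide [-12.6   5.9  13.3] rot [-0.0269  0.005  -0.0097]
```

Call:
drive_tool --targets '[{"claw": 1, "slide": [-2, 1, 2], "rot": [-0.005, 0.001, -0.002]}, {"claw": 1, "slide": [-3, 1, 3], "rot": [-0.006, 0.001, -0.002]}, {"claw": 1, "slide": [-3, 1.5, 4], "rot": [-0.006, 0.001, -0.002]}, {"claw": 1, "slide": [-3, 1, 4], "rot": [-0.006, 0.001, -0.002]}, {"claw": 1, "slide": [-1, 1, 4], "rot": [-0.003, 0, -0.001]}, {"claw": 1, "slide": [0, 0, 2], "rot": [0, 0, 0]}, {"claw": 1, "slide": [0, 0, 0], "rot": [0, 0, 0]}, {"claw": 1, "slide": [0, 0, 0], "rot": [0, 0, 0]}, {"claw": 1, "slide": [0, 0, 0], "rot": [0, 0, 0]}, {"claw": 1, "slide": [0, 0, 0], "rot": [0, 0, 0]}]'

```text
t: 46.75
tcp_pos: [0.4982, 0.2995, 0.0876]
tcp_rot: [179.9, 0.0, 83.5]
wrist_force: [0.1, -0.3, -6.1]
opening: 0.0175
```

Run:
```python
from h import *
go(.498,.3003,.07,83.5)
p=eyes.camera('wrist'); cv2.imwrite('pics/w9.png',p['color'])
hsv=cv2.cvtColor(p['color'],cv2.COLOR_BGR2HSV); m=(~((hsv[...,0]>20)&(hsv[...,0]<36)&(hsv[...,1]>150))).astype(np.uint8)
n,l,st,ce=cv2.connectedComponentsWithStats(m); z=get_state()['tcp_pos'][2]+.013+.004; W=[]
for k in range(1,n):
    if 150<st[k,4]<3000 and st[k,3]<60 and st[k,1]<200: W.append(at_z(p,ce[k],z)); print(st[k],ce[k].round(1),W[-1].round(4))
if len(W)==2:
    d=W[1]-W[0]; print('mid',np.mean(W,0).round(4),'len',np.linalg.norm(d),'ang',np.degrees(np.arctan2(d[1],d[0])))
```

```text
at [0.4982 0.2995 0.0876] [1.7993e+02 5.0000e-02 8.3490e+01] F [ 0.1 -0.3 -6.1] T [ 0.03 -0.03  0.06] op 0.0175 t 46.75 | slide [ 0.8 -0.3 17.6] rot [ 0.0012  0.0008 -0.0002]
[177 112  27  31 651] [190.  127.1] [0.4253 0.2662 0.1046]
[358 112  27  31 641] [370.8 127.3] [0.4347 0.3481 0.1046]
mid [0.43   0.3071 0.1046] len 0.08246872914604199 ang 83.49252592175323
```

View pics/w9.png

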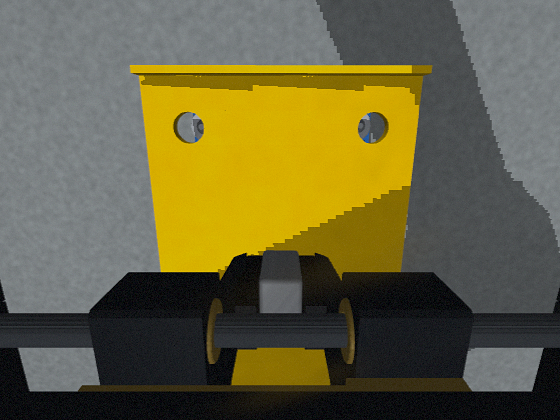

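Hole mid-point (0.4300, 0.3071) matches the pin mid-point (0.4300, 0.3076), and the pins show in both holes ((197,127), (365,127)). I lower slowly.

Call:
drive_tool --targets '[{"claw": 1, "slide": [0.3, 0, 2], "rot": [0, 0, 0]}, {"claw": 1, "slide": [0.2, 0, 3], "rot": [0, 0, 0]}, {"claw": 1, "slide": [0, 0, 3], "rot": [0, 0, 0]}, {"claw": 1, "slide": [0, 0, 3], "rot": [0, 0, 0]}, {"claw": 1, "slide": [0, 0, 3], "rot": [0, 0, 0]}, {"claw": 1, "slide": [0, 0, 3], "rot": [0, 0, 0]}, {"claw": 1, "slide": [0, 0, 2], "rot": [0, 0, 0]}, {"claw": 1, "slide": [0, 0, 0], "rot": [0, 0, 0]}, {"claw": 1, "slide": [0, 0, 0], "rot": [0, 0, 0]}, {"claw": 1, "slide": [0, 0, 0], "rot": [0, 0, 0]}]'

```text
t: 47.8
tcp_pos: [0.4983, 0.3001, 0.0667]
tcp_rot: [179.9, 0.0, 83.5]
wrist_force: [0.2, 0.0, -4.7]
opening: 0.0177
```

Run:
```python
from h import *
go(.498,.3000,.053,83.5)
p=eyes.camera('wrist'); cv2.imwrite('pics/crop10.png',cv2.resize(p['color'][100:155,160:400],None,fx=3.3,fy=3.3,interpolation=cv2.INTER_CUBIC))
```

```text
at [0.4983 0.3001 0.0667] [1.7994e+02 5.0000e-02 8.3500e+01] F [ 0.2  0.  -4.7] T [ 0.09  0.01 -0.04] op 0.0177 t 47.8 | slide [-0.1 -0.3 13.7] rot [ 0.0011  0.0009 -0.    ]
```

View pics/crop10.png

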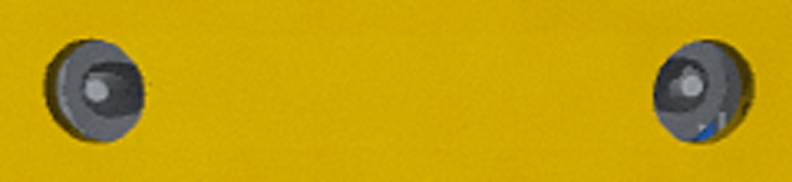

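Pin tips at crop (95,90) and (691,85) lie well inside the hole rims, so I continue to the steps.

Call:
drive_tool --targets '[{"claw": 1, "slide": [0, -0.1, 2], "rot": [0, 0, 0]}, {"claw": 1, "slide": [0, -0.1, 2], "rot": [0, 0, 0]}, {"claw": 1, "slide": [0, 0, 2], "rot": [0, 0, 0]}, {"claw": 1, "slide": [0, 0, 2], "rot": [0, 0, 0]}, {"claw": 1, "slide": [0, 0, 2], "rot": [0, 0, 0]}, {"claw": 1, "slide": [0, 0, 1.5], "rot": [0, 0, 0]}, {"claw": 1, "slide": [0, 0, 0], "rot": [0, 0, 0]}, {"claw": 1, "slide": [0, 0, 0], "rot": [0, 0, 0]}, {"claw": 1, "slide": [0, 0, 0], "rot": [0, 0, 0]}, {"claw": 1, "slide": [0, 0, 0], "rot": [0, 0, 0]}]'

```text
t: 48.85
tcp_pos: [0.4982, 0.3001, 0.0544]
tcp_rot: [179.9, 0.0, 83.5]
wrist_force: [0.6, -0.2, -5.2]
opening: 0.0177
```

Run:
```python
from h import *
go(.498,.3000,.053,83.5)
```

```text
at [0.4982 0.3001 0.0544] [1.7991e+02 4.0000e-02 8.3490e+01] F [ 0.6 -0.2 -5.2] T [ 0.05 -0.03  0.02] op 0.0177 t 48.85 | slide [-0.2 -0.2  1.4] rot [ 0.0015  0.0007 -0.0001]
```

Call:
drive_tool --targets '[{"claw": 1, "slide": [0, 0, 0.5], "rot": [0, 0, 0]}, {"claw": 1, "slide": [0, 0, 0.5], "rot": [0, 0, 0]}, {"claw": 1, "slide": [0, 0, 0.5], "rot": [0, 0, 0]}, {"claw": 1, "slide": [0, 0, 0.5], "rot": [0, 0, 0]}, {"claw": 1, "slide": [0, 0, 0.4], "rot": [0, 0, 0]}, {"claw": 1, "slide": [0, 0, 0], "rot": [0, 0, 0]}, {"claw": 1, "slide": [0, 0, 0], "rot": [0, 0, 0]}, {"claw": 1, "slide": [0, 0, 0], "rot": [0, 0, 0]}, {"claw": 1, "slide": [0, 0, 0], "rot": [0, 0, 0]}, {"claw": 1, "slide": [0, 0, 0], "rot": [0, 0, 0]}]'

```text
t: 49.85
tcp_pos: [0.4984, 0.3002, 0.053]
tcp_rot: [179.8, 0.0, 83.5]
wrist_force: [-1.7, -0.8, -2.0]
opening: 0.0177
```

Run:
```python
from h import *
go(.498,.3000,.053,83.5)
```

```text
at [0.4984 0.3002 0.053 ] [1.7985e+02 1.0000e-02 8.3500e+01] F [-1.7 -0.8 -2. ] T [-0.03  0.2   0.03] op 0.0177 t 49.85 | slide [-0.3 -0.3  0. ] rot [0.0027 0.0002 0.    ]
```

Call:
drive_tool --targets '[{"claw": 1, "slide": [0, 0, 0.5], "rot": [0.001, 0, 0]}, {"claw": 1, "slide": [0, 0, 0.4], "rot": [0, 0, 0]}, {"claw": 1, "slide": [0, 0, 0], "rot": [0, 0, 0]}, {"claw": -1, "slide": [0, 0, 0], "rot": [0, 0, 0]}, {"claw": -1, "slide": [0, 0, 0], "rot": [0, 0, 0]}, {"claw": -1, "slide": [0, 0, 0], "rot": [0, 0, 0]}, {"claw": -1, "slide": [0, 0, 0], "rot": [0, 0, 0]}, {"claw": -1, "slide": [0, 0, 0], "rot": [0, 0, 0]}, {"claw": -1, "slide": [0, 0, -3], "rot": [0, 0, 0]}, {"claw": -1, "slide": [0, 0, -10], "rot": [0, 0, 0]}]'

```text
t: 50.85
tcp_pos: [0.4996, 0.3006, 0.0662]
tcp_rot: [179.8, -0.1, 83.5]
wrist_force: [0.5, 0.8, 0.8]
opening: 0.0717
```

Call:
drive_tool --targets '[{"claw": -1, "slide": [0, 0, -20], "rot": [0, 0, 0]}, {"claw": -1, "slide": [0, 0, -30], "rot": [0, 0, 0]}, {"claw": -1, "slide": [0, 0, -35], "rot": [0, 0, 0]}, {"claw": -1, "slide": [0, 0, -35], "rot": [0, 0, 0]}, {"claw": -1, "slide": [0, 0, -30], "rot": [0, 0, 0]}, {"claw": -1, "slide": [0, 0, -15], "rot": [0, 0, 0]}, {"claw": -1, "slide": [0, 0, 0], "rot": [0, 0, 0]}, {"claw": -1, "slide": [0, 0, 0], "rot": [0, 0, 0]}, {"claw": -1, "slide": [0, 0, 0], "rot": [0, 0, 0]}, {"claw": -1, "slide": [0, 0, 0], "rot": [0, 0, 0]}]'

```text
t: 51.85
tcp_pos: [0.4975, 0.3001, 0.2431]
tcp_rot: [179.6, -0.2, 83.5]
wrist_force: [0.2, 1.0, -0.7]
opening: 0.0885
```

Run:
```python
from h import *
p=eyes.camera('wrist'); C=cloud(p); ok=p['depth']>0; hsv=cv2.cvtColor(p['color'],cv2.COLOR_BGR2HSV)
cv2.imwrite('pics/w11.png',p['color'])
m=ok&(hsv[...,0]>20)&(hsv[...,0]<36)&(hsv[...,1]>150)&(np.hypot(C[...,0]-.498,C[...,1]-.3)<.12)&(C[...,2]>.03)
q=C[m]; q=q[abs(q[:,2]-np.median(q[:,2]))<.006]; A=np.c_[q[:,:2]-[.498,.3],np.ones(len(q))]; print('yellow plane',np.linalg.lstsq(A,q[:,2],rcond=None)[0].round(4),len(q))
b=C[ok&(C[...,2]>.1)&(C[...,2]<.112)&(np.hypot(C[...,0]-.498,C[...,1]-.3)<.03)]
if len(b)>9: print(len(b),cv2.minAreaRect(b[:,:2].astype(np.float32)*1000),np.median(b[:,2]))
s=eyes.camera('side')
ring(s,.682,-.06)
plan(.682,-.059,.10,84,12)
```

```text
yellow plane [ 0.0011 -0.0009  0.0704] 18409
326 ((497.5665588378906, 300.47772216796875), (16.812732696533203, 17.723369598388672), 83.64741516113281) 0.10407419114651575
ring 199 [681.6 -58.8] 28.3 rect [682.4 -58.5] [53.9 51.1] zmed 0.0302
at [0.4975 0.3001 0.2431] [ 1.7959e+02 -1.6000e-01  8.3500e+01] F [-1.1 -0.8 -1.2] op 0.088 t 52.0 dworld [ 184.5 -359.1 -143.1] dyaw 0.5
[-28.0, 18.7, 11.9] -0.0007
[-28.0, 18.6, 11.9] -0.0007
[-28.0, 18.6, 11.9] -0.0007
[-28.0, 18.6, 11.9] -0.0007
[-28.1, 18.6, 11.9] -0.0007
[-28.1, 18.6, 11.9] -0.0007
[-28.1, 18.5, 11.9] -0.0007
[-28.1, 18.5, 11.9] -0.0007
[-28.1, 18.5, 11.9] -0.0007
[-28.1, 18.5, 11.9] -0.0007
[-28.1, 18.5, 11.9] -0.0007
[-28.1, 18.4, 11.9] -0.0007
```

View pics/w11.png

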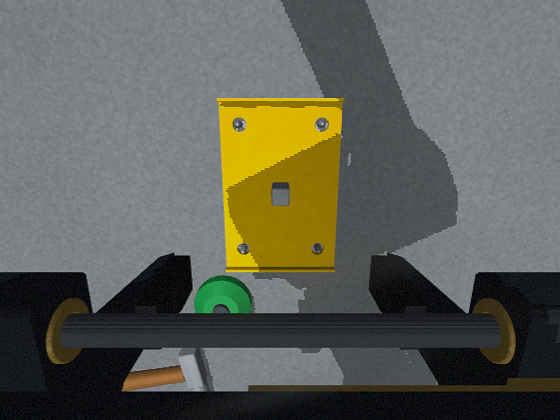

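The yellow tray is flat (tilt under 0.1°, four pins through at (239,125), (322,125), (243,249), (317,249)). Now the brass bushing.

Call:
drive_tool --targets '[{"claw": -1, "slide": [-16, 10, 0], "rot": [0.001, 0, 0]}, {"claw": -1, "slide": [-30, 20, 0], "rot": [0.001, 0, 0]}, {"claw": -1, "slide": [-38, 25, 0], "rot": [0.001, 0, 0]}, {"claw": -1, "slide": [-40, 26, 5], "rot": [0.001, 0, 0]}, {"claw": -1, "slide": [-40, 26, 15], "rot": [0.001, 0, 0]}, {"claw": -1, "slide": [-40, 26, 20], "rot": [0, 0, 0]}, {"claw": -1, "slide": [-40, 26, 20], "rot": [0, 0, 0]}, {"claw": -1, "slide": [-36, 24, 20], "rot": [0, 0, 0]}, {"claw": -1, "slide": [-26, 18, 20], "rot": [0, 0, 0]}, {"claw": -1, "slide": [-14, 10, 15], "rot": [0, 0, 0]}]'

```text
t: 52.95
tcp_pos: [0.6733, -0.0453, 0.1229]
tcp_rot: [-179.9, -0.2, 83.8]
wrist_force: [0.1, 0.8, 0.1]
opening: 0.0877
```

Call:
drive_tool --targets '[{"claw": -1, "slide": [0, 0, 0], "rot": [0, 0, 0]}, {"claw": -1, "slide": [0, 0, 0], "rot": [0, 0, 0]}, {"claw": -1, "slide": [0, 0, 0], "rot": [0, 0, 0]}, {"claw": -1, "slide": [0, 0, 0], "rot": [0, 0, 0]}, {"claw": -1, "slide": [0, 0, 0], "rot": [0, 0, 0]}, {"claw": -1, "slide": [0, 0, 0], "rot": [0, 0, 0]}, {"claw": -1, "slide": [0, 0, 0], "rot": [0, 0, 0]}, {"claw": -1, "slide": [0, 0, 0], "rot": [0, 0, 0]}, {"claw": -1, "slide": [0, 0, 0], "rot": [0, 0, 0]}, {"claw": -1, "slide": [0, 0, 0], "rot": [0, 0, 0]}]'

```text
t: 53.95
tcp_pos: [0.6724, -0.0425, 0.1238]
tcp_rot: [-179.9, -0.2, 83.9]
wrist_force: [-0.2, 0.2, -0.5]
opening: 0.0883
```

Run:
```python
from h import *
go(.6823,-.0588,.04,84)
```

```text
at [ 0.6724 -0.0425  0.1238] [-179.87   -0.22   83.93] F [-0.2  0.2 -0.5] T [-0.    0.02 -0.03] op 0.0883 t 53.95 | slide [-15.5  11.7  83.7] rot [-0.0023 -0.0039 -0.0011]
```

Call:
drive_tool --targets '[{"claw": -1, "slide": [-2, 2, 5], "rot": [0, -0.001, 0]}, {"claw": -1, "slide": [-3, 2, 10], "rot": [0, -0.001, 0]}, {"claw": -1, "slide": [-4, 2.5, 14], "rot": [0, -0.001, 0]}, {"claw": -1, "slide": [-4, 2.5, 16], "rot": [0, -0.001, 0]}, {"claw": -1, "slide": [-2.5, 2, 16], "rot": [0, 0, 0]}, {"claw": -1, "slide": [0, 0, 14], "rot": [0, 0, 0]}, {"claw": -1, "slide": [0, 0, 8], "rot": [0, 0, 0]}, {"claw": -1, "slide": [0, 0, 0], "rot": [0, 0, 0]}, {"claw": -1, "slide": [0, 0, 0], "rot": [0, 0, 0]}, {"claw": -1, "slide": [0, 0, 0], "rot": [0, 0, 0]}]'

```text
t: 54.95
tcp_pos: [0.6811, -0.062, 0.03]
tcp_rot: [-179.6, -0.0, 83.8]
wrist_force: [0.5, -0.4, -0.5]
opening: 0.0883
```

Run:
```python
from h import *
go(.6823,-.0588,-.0185,84)
```

```text
at [ 0.6811 -0.062   0.03  ] [-179.55   -0.     83.84] F [ 0.5 -0.4 -0.5] T [0.03 0.   0.01] op 0.0883 t 54.95 | slide [ 3.3  1.3 48.4] rot [-0.0078 -0.     -0.0028]
```

Call:
drive_tool --targets '[{"claw": -1, "slide": [1, 0.4, 3], "rot": [-0.003, 0, -0.001]}, {"claw": -1, "slide": [1, 0.4, 5], "rot": [-0.003, 0, -0.001]}, {"claw": -1, "slide": [1, 0.4, 6], "rot": [-0.002, 0, -0.001]}, {"claw": -1, "slide": [0, 0, 6], "rot": [0, 0, 0]}, {"claw": -1, "slide": [0, 0, 6], "rot": [0, 0, 0]}, {"claw": -1, "slide": [0, 0, 6], "rot": [0, 0, 0]}, {"claw": -1, "slide": [0, 0, 5], "rot": [0, 0, 0]}, {"claw": -1, "slide": [0, 0, 3], "rot": [0, 0, 0]}, {"claw": -1, "slide": [0, 0, 0], "rot": [0, 0, 0]}, {"claw": -1, "slide": [0, 0, 0], "rot": [0, 0, 0]}]'

```text
t: 55.95
tcp_pos: [0.6833, -0.0588, -0.0125]
tcp_rot: [179.8, 0.0, 84.1]
wrist_force: [0.6, -0.5, 0.4]
opening: 0.0885
```

Run:
```python
from h import *
go(.6823,-.0588,-.0185,84)
```

```text
at [ 0.6833 -0.0588 -0.0125] [1.7983e+02 2.0000e-02 8.4050e+01] F [ 0.6 -0.5  0.4] T [ 0.   -0.03  0.03] op 0.0885 t 55.95 | slide [-0.1 -1.   6. ] rot [0.003  0.0003 0.0009]
```

Call:
drive_tool --targets '[{"claw": -1, "slide": [0, -0.5, 2], "rot": [0.001, 0, 0]}, {"claw": -1, "slide": [0, -0.5, 2], "rot": [0.001, 0, 0]}, {"claw": -1, "slide": [0, 0, 1.5], "rot": [0, 0, 0]}, {"claw": -1, "slide": [0, 0, 0], "rot": [0, 0, 0]}, {"claw": 1, "slide": [0, 0, 0], "rot": [0, 0, 0]}, {"claw": 1, "slide": [0, 0, 0], "rot": [0, 0, 0]}, {"claw": 1, "slide": [0, 0, 0], "rot": [0, 0, 0]}, {"claw": 1, "slide": [0, 0, 0], "rot": [0, 0, 0]}, {"claw": 1, "slide": [0, 0, 0], "rot": [0, 0, 0]}, {"claw": 1, "slide": [0, 0, 0], "rot": [0, 0, 0]}]' --force 40

```text
t: 56.95
tcp_pos: [0.6827, -0.0589, -0.0175]
tcp_rot: [179.9, 0.0, 84.0]
wrist_force: [-0.3, 0.1, -0.7]
opening: 0.0533
```

Call:
drive_tool --targets '[{"claw": 1, "slide": [0, 0, 0], "rot": [0, 0, 0]}, {"claw": 1, "slide": [0, 0, 0], "rot": [0, 0, 0]}, {"claw": 1, "slide": [0, 0, 0], "rot": [0, 0, 0]}, {"claw": 1, "slide": [0, 0, 0], "rot": [0, 0, 0]}, {"claw": 1, "slide": [0, 0, 0], "rot": [0, 0, 0]}, {"claw": 1, "slide": [0, 0, 0], "rot": [0, 0, 0]}, {"claw": 1, "slide": [0, 0, 0], "rot": [0, 0, 0]}, {"claw": 1, "slide": [0, 0, 0], "rot": [0, 0, 0]}, {"claw": 1, "slide": [0, 0, 0], "rot": [0, 0, 0]}, {"claw": 1, "slide": [0, 0, 0], "rot": [0, 0, 0]}]'

```text
t: 57.95
tcp_pos: [0.6827, -0.0589, -0.0175]
tcp_rot: [179.9, 0.0, 84.0]
wrist_force: [-0.4, 0.2, -1.5]
opening: 0.0537
```

Run:
```python
from h import *
go(.6823,-.0588,.14,84)
```

```text
at [ 0.6827 -0.0589 -0.0175] [1.7986e+02 3.0000e-02 8.4050e+01] F [-0.4  0.2 -1.5] T [ 0.02  0.01 -0.05] op 0.0537 t 57.95 | slide [-1.000e-01 -0.000e+00 -1.575e+02] rot [0.0025 0.0006 0.0008]
```

Call:
drive_tool --targets '[{"claw": 1, "slide": [0, 0, -4], "rot": [0, 0, 0]}, {"claw": 1, "slide": [0, 0, -10], "rot": [0, 0, 0]}, {"claw": 1, "slide": [0, 0, -18], "rot": [0, 0, 0]}, {"claw": 1, "slide": [0, 0, -24], "rot": [0, 0, 0]}, {"claw": 1, "slide": [0, 0, -24], "rot": [0, 0, 0]}, {"claw": 1, "slide": [0, 0, -24], "rot": [0, 0, 0]}, {"claw": 1, "slide": [0, 0, -24], "rot": [0, 0, 0]}, {"claw": 1, "slide": [0, 0, -18], "rot": [0, 0, 0]}, {"claw": 1, "slide": [0, 0, -8], "rot": [0, 0, 0]}, {"claw": 1, "slide": [0, 0, 0], "rot": [0, 0, 0]}]'

```text
t: 58.95
tcp_pos: [0.68, -0.058, 0.1436]
tcp_rot: [-179.7, -0.0, 84.1]
wrist_force: [-0.0, -0.1, -3.0]
opening: 0.0534
```

Run:
```python
from h import *
go(.498,.3003,.13,83.6)
```

```text
at [ 0.68   -0.058   0.1436] [-1.7971e+02 -4.0000e-02  8.4070e+01] F [-0.  -0.1 -3. ] T [ 0.04 -0.05 -0.04] op 0.0534 t 58.95 | slide [ 337.5 -218.    14.9] rot [-0.005  -0.0006  0.0081]
```

Call:
drive_tool --targets '[{"claw": 1, "slide": [10, -6, 0], "rot": [0, 0, 0]}, {"claw": 1, "slide": [20, -13, 0], "rot": [-0.001, 0, 0.001]}, {"claw": 1, "slide": [28, -18, 0], "rot": [-0.001, 0, 0.001]}, {"claw": 1, "slide": [32, -21, 0], "rot": [-0.001, 0, 0.001]}, {"claw": 1, "slide": [32, -21, 0], "rot": [-0.001, 0, 0.001]}, {"claw": 1, "slide": [32, -21, 0], "rot": [-0.001, 0, 0.001]}, {"claw": 1, "slide": [32, -21, 0], "rot": [-0.001, 0, 0.001]}, {"claw": 1, "slide": [32, -21, 0], "rot": [-0.001, 0, 0.001]}, {"claw": 1, "slide": [32, -21, 0], "rot": [-0.001, 0, 0.001]}, {"claw": 1, "slide": [28, -18, 0], "rot": [-0.001, 0, 0]}]'

```text
t: 59.95
tcp_pos: [0.5155, 0.2502, 0.1333]
tcp_rot: [-179.0, 0.0, 83.3]
wrist_force: [0.3, 0.0, -4.2]
opening: 0.0534
```

Call:
drive_tool --targets '[{"claw": 1, "slide": [20, -12, 0], "rot": [-0.002, 0, 0]}, {"claw": 1, "slide": [12, -8, 0], "rot": [-0.002, 0, 0]}, {"claw": 1, "slide": [6, -4, 0], "rot": [-0.002, 0, 0]}, {"claw": 1, "slide": [0, 0, 0], "rot": [-0.002, 0, 0]}, {"claw": 1, "slide": [0, 0, 0], "rot": [0, 0, 0]}, {"claw": 1, "slide": [0, 0, 0], "rot": [0, 0, 0]}, {"claw": 1, "slide": [0, 0, 0], "rot": [0, 0, 0]}, {"claw": 1, "slide": [0, 0, 0], "rot": [0, 0, 0]}, {"claw": 1, "slide": [0, 0, 0], "rot": [0, 0, 0]}, {"claw": 1, "slide": [0, 0, 0], "rot": [0, 0, 0]}]'

```text
t: 60.95
tcp_pos: [0.489, 0.2942, 0.1292]
tcp_rot: [-179.0, 0.2, 83.5]
wrist_force: [0.1, -0.5, -4.3]
opening: 0.0536
```

Run:
```python
from h import *
go(.498,.3003,.10,83.6)
```

```text
at [0.489  0.2942 0.1292] [-178.96    0.24   83.5 ] F [ 0.1 -0.5 -4.3] T [0.05 0.   0.02] op 0.0536 t 60.95 | slide [ 7.2  8.8 29.1] rot [-0.0182  0.0041 -0.0017]
```

Call:
drive_tool --targets '[{"claw": 1, "slide": [1.5, 2, 3], "rot": [-0.004, 0.001, 0]}, {"claw": 1, "slide": [2, 2, 5], "rot": [-0.005, 0.001, 0]}, {"claw": 1, "slide": [2, 2, 6], "rot": [-0.005, 0.001, 0]}, {"claw": 1, "slide": [1.5, 2, 6], "rot": [-0.004, 0.001, 0]}, {"claw": 1, "slide": [0, 0, 5], "rot": [0, 0, 0]}, {"claw": 1, "slide": [0, 0, 3], "rot": [0, 0, 0]}, {"claw": 1, "slide": [0, 0, 0], "rot": [0, 0, 0]}, {"claw": 1, "slide": [0, 0, 0], "rot": [0, 0, 0]}, {"claw": 1, "slide": [0, 0, 0], "rot": [0, 0, 0]}, {"claw": 1, "slide": [0, 0, 0], "rot": [0, 0, 0]}]'

```text
t: 61.95
tcp_pos: [0.4982, 0.3007, 0.0981]
tcp_rot: [180.0, 0.0, 83.5]
wrist_force: [0.1, -0.6, -3.0]
opening: 0.0536
```

Run:
```python
from h import *
go(.498,.3003,.0585,83.6)
p=eyes.camera('wrist'); cv2.imwrite('pics/w12.png',p['color'])
```

```text
at [0.4982 0.3007 0.0981] [1.7996e+02 1.0000e-02 8.3500e+01] F [ 0.1 -0.6 -3. ] T [-0.02  0.    0.05] op 0.0536 t 61.95 | slide [-0.4 -0.2 39.6] rot [ 0.0007  0.0001 -0.0018]
```

View pics/w12.png

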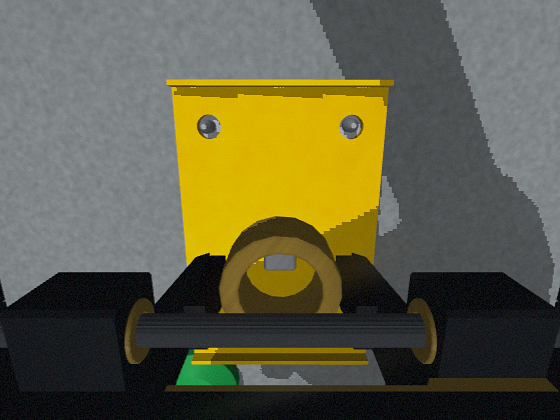

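The brass ring (centre about (281,285)) sits over the block (280,262), the same picture as for the steel one. Lower.

Call:
drive_tool --targets '[{"claw": 1, "slide": [-0.2, -0.1, 3], "rot": [0, 0, 0]}, {"claw": 1, "slide": [-0.2, -0.1, 5], "rot": [0, 0, 0]}, {"claw": 1, "slide": [0, 0, 5], "rot": [0, 0, 0]}, {"claw": 1, "slide": [0, 0, 5], "rot": [0, 0, 0]}, {"claw": 1, "slide": [0, 0, 5], "rot": [0, 0, 0]}, {"claw": 1, "slide": [0, 0, 5], "rot": [0, 0, 0]}, {"claw": 1, "slide": [0, 0, 5], "rot": [0, 0, 0]}, {"claw": 1, "slide": [0, 0, 3], "rot": [0, 0, 0]}, {"claw": 1, "slide": [0, 0, 0], "rot": [0, 0, 0]}, {"claw": 1, "slide": [0, 0, 0], "rot": [0, 0, 0]}]'

```text
t: 63.0
tcp_pos: [0.4979, 0.3002, 0.0585]
tcp_rot: [180.0, 0.0, 83.5]
wrist_force: [-0.2, -0.4, -3.3]
opening: 0.0538
```

Run:
```python
from h import *
go(.498,.3003,.0545,83.6)
```

```text
at [0.4979 0.3002 0.0585] [1.7999e+02 2.0000e-02 8.3500e+01] F [-0.2 -0.4 -3.3] T [0.06 0.03 0.01] op 0.0538 t 63.0 | slide [0.1 0.1 4. ] rot [ 0.0001  0.0004 -0.0017]
```

Call:
drive_tool --targets '[{"claw": 1, "slide": [0, 0, 1], "rot": [0, 0, 0]}, {"claw": 1, "slide": [0, 0, 1], "rot": [0, 0, 0]}, {"claw": 1, "slide": [0, 0, 0.8], "rot": [0, 0, 0]}, {"claw": 1, "slide": [0, 0, 0.5], "rot": [0, 0, 0]}, {"claw": 1, "slide": [0, 0, 0.5], "rot": [0, 0, 0]}, {"claw": 1, "slide": [0, 0, 0.4], "rot": [0, 0, 0]}, {"claw": 1, "slide": [0, 0, 0.4], "rot": [0, 0, 0]}, {"claw": 1, "slide": [0, 0, 0], "rot": [0, 0, 0]}, {"claw": 1, "slide": [0, 0, 0], "rot": [0, 0, 0]}, {"claw": 1, "slide": [0, 0, 0], "rot": [0, 0, 0]}]'

```text
t: 64.0
tcp_pos: [0.4983, 0.3004, 0.0545]
tcp_rot: [179.9, -0.0, 83.5]
wrist_force: [-1.0, 0.1, -3.4]
opening: 0.0538
```

Run:
```python
from h import *
go(.498,.3003,.0545,83.6)
```

```text
at [0.4983 0.3004 0.0545] [ 1.799e+02 -2.000e-02  8.350e+01] F [-1.   0.1 -3.4] T [-0.    0.06  0.02] op 0.0538 t 64.0 | slide [-0.1 -0.3  0. ] rot [ 0.0018 -0.0004 -0.0018]
```

Call:
drive_tool --targets '[{"claw": 1, "slide": [0, 0, 0.4], "rot": [0, 0, 0]}, {"claw": 1, "slide": [0, 0, 0.4], "rot": [0, 0, 0]}, {"claw": 1, "slide": [0, 0, 0.4], "rot": [0, 0, 0]}, {"claw": 1, "slide": [0, 0, 0.3], "rot": [0, 0, 0]}, {"claw": 1, "slide": [0, 0, 0], "rot": [0, 0, 0]}, {"claw": 1, "slide": [0, 0, 0], "rot": [0, 0, 0]}, {"claw": 1, "slide": [0, 0, 0], "rot": [0, 0, 0]}, {"claw": 1, "slide": [0, 0, 0], "rot": [0, 0, 0]}, {"claw": 1, "slide": [0, 0, 0], "rot": [0, 0, 0]}, {"claw": 1, "slide": [0, 0, 0], "rot": [0, 0, 0]}]'

```text
t: 65.0
tcp_pos: [0.4984, 0.3004, 0.0545]
tcp_rot: [179.8, -0.0, 83.5]
wrist_force: [-2.5, -0.2, 1.9]
opening: 0.0536
```

Run:
```python
from h import *
go(.498,.3003,.0545,83.6)
```

```text
at [0.4984 0.3004 0.0545] [ 1.7983e+02 -4.0000e-02  8.3510e+01] F [-2.5 -0.2  1.9] T [-0.16  0.29 -0.05] op 0.0536 t 65.0 | slide [-0.1 -0.4 -0.1] rot [ 0.003  -0.0006 -0.0016]
```

Seated. Release and retreat.

Call:
drive_tool --targets '[{"claw": -1, "slide": [0, 0, 0], "rot": [0, 0, 0]}, {"claw": -1, "slide": [0, 0, 0], "rot": [0, 0, 0]}, {"claw": -1, "slide": [0, 0, 0], "rot": [0, 0, 0]}, {"claw": -1, "slide": [0, 0, 0], "rot": [0, 0, 0]}, {"claw": -1, "slide": [0, 0, 0], "rot": [0, 0, 0]}, {"claw": -1, "slide": [0, 0, 0], "rot": [0, 0, 0]}, {"claw": -1, "slide": [0, 0, -3], "rot": [0, 0, 0]}, {"claw": -1, "slide": [0, 0, -10], "rot": [0, 0, 0]}, {"claw": -1, "slide": [0, 0, -20], "rot": [0, 0, 0]}, {"claw": -1, "slide": [0, 0, -30], "rot": [0, 0, 0]}]'

```text
t: 66.0
tcp_pos: [0.4977, 0.3001, 0.1174]
tcp_rot: [-179.9, 0.1, 83.5]
wrist_force: [0.0, -0.7, -0.2]
opening: 0.0881
```

Call:
drive_tool --targets '[{"claw": -1, "slide": [0, 0, -35], "rot": [0, 0, 0]}, {"claw": -1, "slide": [0, 0, -35], "rot": [0, 0, 0]}, {"claw": -1, "slide": [0, 0, -30], "rot": [0, 0, 0]}, {"claw": -1, "slide": [0, 0, -15], "rot": [0, 0, 0]}, {"claw": -1, "slide": [0, 0, 0], "rot": [0, 0, 0]}, {"claw": -1, "slide": [0, 0, 0], "rot": [0, 0, 0]}, {"claw": -1, "slide": [0, 0, 0], "rot": [0, 0, 0]}, {"claw": -1, "slide": [0, 0, 0], "rot": [0, 0, 0]}, {"claw": -1, "slide": [0, 0, 0], "rot": [0, 0, 0]}, {"claw": -1, "slide": [0, 0, 0], "rot": [0, 0, 0]}]'

```text
t: 67.0
tcp_pos: [0.4966, 0.2999, 0.2424]
tcp_rot: [179.8, -0.1, 83.5]
wrist_force: [-0.2, 0.1, 0.8]
opening: 0.088
```

Run:
```python
from h import *
p=eyes.camera('wrist'); ring(p,.498,.3,.102)
C=cloud(p); ok=p['depth']>0; hsv=cv2.cvtColor(p['color'],cv2.COLOR_BGR2HSV)
r=np.hypot(C[...,0]-.498,C[...,1]-.3)
m=ok&(hsv[...,0]>20)&(hsv[...,0]<36)&(hsv[...,1]>150)&(r<.12)&(r>.035)&(C[...,2]>.03)&(C[...,2]<.085)
q=C[m]; q=q[abs(q[:,2]-np.median(q[:,2]))<.006]; A=np.c_[q[:,:2]-[.498,.3],np.ones(len(q))]; print('yellow plane',np.linalg.lstsq(A,q[:,2],rcond=None)[0].round(4))
s=eyes.camera('scene')
for k,z in dict(cup_wheel_center=.017,tin_center=.025,hammer_grip=.015).items():
    print(k,[(round(a['score'],2),at_z(s,a['uv'],z).round(3).tolist()) for a in finder.spot_point(k,s)[:1]])
d=eyes.camera('side')
cv2.imwrite('pics/fin.png',np.hstack([cv2.resize(s['color'][90:270,200:400],(400,360)),cv2.resize(d['color'][90:270,180:380],(400,360))]))
go(.498,.3,.2,83)
```

```text
ring 1623 [498.2 300.3] 26.8 rect [498.1 300.2] [53.2 52.7] zmed 0.1004
yellow plane [ 0.0017 -0.0012  0.0704]
cup_wheel_center [(0.77, [0.666, 0.202, 0.017])]
tin_center [(0.75, [0.669, -0.201, 0.025])]
hammer_grip [(0.6, [0.775, 0.053, 0.015])]
at [0.4968 0.2999 0.2431] [ 1.7972e+02 -1.1000e-01  8.3500e+01] F [-0.2 -0.5  0.1] T [-0.02 -0.02 -0.01] op 0.0884 t 67.3 | slide [ 0.1  1.  43.1] rot [ 0.0048 -0.002   0.0087]
```

View pics/fin.png

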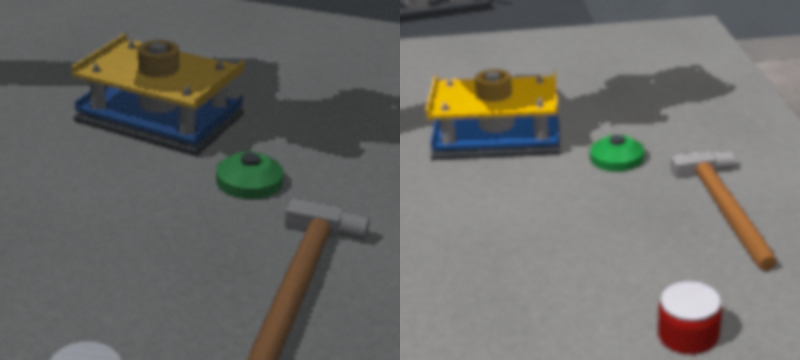

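The stand is complete: both trays level, both bushings in place, and the cup wheel, hammer and tin where they were. I hand in.

```bash
python3 -c "
from h import *
print(order.hand_in())"
```

```text
the job is handed in; nothing more can be done
None
```

I built the stand in the order asked: blue tray onto the collars, steel bushing, yellow tray onto the steps, brass bushing. I handed it in at about 67 s of the 128 s. Each piece was lowered in small steps until the wrist force showed contact, then released.

**Last checks**
- **Blue tray:** after placing, its plate measured 16 mm above its height on the table.
- **Steel bushing:** centred on the block to within about 1 mm, with its top 22 mm higher than on the table. That matches resting on the blue plate.
- **Yellow tray:** all four pins show through. Its plate measured 70.4 mm, which matches the expected 72 mm because the wrist camera reads about 2 mm low. Its tilt is about 0.1°.
- **Brass bushing:** centred to within 1 mm, with its top at 100.4 mm against 102 mm expected (same 2 mm low reading).
- **Left alone:** the final picture shows the cup wheel, tin and hammer looking undisturbed. The detector put the cup wheel within 2 mm and the tin within 6–7 mm of the first look. The hammer point read 15 mm different along its handle, which I took as detector scatter; I did not measure it further.

**What went wrong or disagreed**
- **First grip on the steel bushing:** it closed on air, because the visible fingertips end about 26 mm above the reported TCP. I corrected for this, and the later grips read the expected widths.
- **Blue tray grip:** it was made before I found this, so it held only the top few millimetres of the block. It still held and seated properly.
- **Post positions:** the first scene and side depth estimate of the base was about 3 mm off in y, so I lined up the trays with the wrist camera instead.

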